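Lever up a mould plate and slip a parallel under it

ROBOT

A 6-joint arm with a two-finger parallel gripper is mounted at the origin on a cart in front of the work surface, level with it; the furniture and walls round the work are solid. World frame = base frame: x ahead of the robot, y to its left, z up, the work surface at z = 0. Lengths are in m, angles in rad, forces in N, time in s.
With the tool pointing down it reaches from about 0.3 to 0.875 m from the base axis. Payload 6.4 kg.
Tool frame: the origin (TCP) lies midway between the tips of the shut fingers; the grasp point (between the pads) lies 19 mm behind it; z points along the fingers, y is the direction in which the jaws open and shut (so a half turn about z gives the same grasp; the last joint's range is limited). The gripper opens to 85 mm and grips with 20 to 120 N. Pads are 22 mm wide; open, the fingers measure 114 mm over their backs; the gripper's body (76 mm by 85 mm) begins 54 mm behind the grasp point. The pads swing forward as they close: fully open they stand 13 mm farther back than shut.
Start: joints at [-1.436, 0.181, 1.607, -0, 1.354, -0.206], TCP at [0.192, -0.542, 0.231] pointing down, gripper open.
Joint ranges: [-2.99, 2.99], [-0.89, 2.07], [0.3, 2.58], [-1.14, 4.28], [0, 2.63], [-3.12, 3.12]. Speed limits (rad/s): [2.57, 2.57, 3.01, 3.14, 3.14, 3.14].

INTERFACE

Orientations are given as a unit quaternion [w, x, y, z].
In Python, from bench import get_obs, camera, hand_in gives the robot as it stands.
- The arm moves only by the tool drive_tool, never from a script. Its argument "deltas" is a list of rows, each a list of 2 entries, a list of its own where there are three numbers: the shift along the world's x, y, z in m, then the turn about the world's z in rad. A call has 1 to 10 rows; each row shifts and turns the pose as measured when the row begins; what a row does not reach is not made up. A row lasts 1/10 s, in which the tool goes at most 50 mm and 8.59 degrees, less where a joint would pass 70% of its speed; a pose out of reach is approached as far as the arm can. A call is refused whole if a number of a shift passes 0.05 or a number of a turn 0.15, either way. A call with a gripper value outside its range is refused whole. "gripper" is the opening, from 0 (shut) to 1 (fully open), set as the call begins (left out, the last holds). The fingers move at their own pace and stop on an object; the grip force is fixed at half the most. Time passes only in rows, so rows that do not move let the fingers close. It gives the time, the measured TCP pose, the force and the opening at its end, in the units of the state.
- get_obs(): the state, without advancing time (a new reading comes with each control period).
- camera(name): name is "scene" or "top" or "wrist"; returns a dict with "frame" (400x640x3 uint8, red, green, blue), "fx", "fy", "cx", "cy" (pixels), "eye" and "attitude" of the camera in the world. Camera axes: x right, y down, z forward; pixel columns grow to the right and rows downward; lengths in m; the calibration is good to about 2 mm. The wrist camera is an equidistant fisheye: a pixel r from the principal point sees the ray r / f radians off the axis. A picture is of the moment at which its call begins. There is no depth.
- hand_in(): hands the job in, once; it reports no verdict.
The state is a dict: "time_s": time; "q": joint angles; "dq": joint speeds; "joint_efforts": joint torques, N m; "eef_pos": TCP position; "eef_rot": TCP orientation; "wrist_force": force on the tool from outside, world axes, zero at the start; "torque": the same for the moment, N m; "opening": opening from 0.0 (shut) to 1.0 (fully open).
Only numpy, scipy, OpenCV 4.12 (cv2) and the standard library are available. Lean on these libraries where they do the work, as an engineer would, in place of code of your own. Each camera call takes 0.05 s, during which the arm holds its last target.

TASK

Put the toe of the pry bar into the slot in the front edge of the mould plate and lever the plate up over the stand's fulcrum rib, bringing the handle right down so that the bar's own weight keeps the edge raised. Slip the thicker of the two steel parallels two to four centimetres under the raised front edge, beside the bar near the middle of the edge, then draw the bar out so that the plate rests on the parallel, and stand the bar back on the bench clear of the stand. Leave the plate on its stand and the thin parallel, paste jar and oil bottle where they are.

Things in the scene. Friction and masses are not known exactly. Their poses are not given: they have to be found in the camera images.
- fit_stand: Fixed dark steel stand, base plate 220 x 190 x 10 mm (top 10 mm above the bench). Origin on the bench under the middle of the mould plate; x points from the front (bar side) to the rear, z up. The base reaches from x=-130 to +90 mm; an 8 mm high stop stands behind the plate from x=74 mm.
- rib_crest (a point): Middle of the crest of the stand's fulcrum rib (stand's axes): round top of radius 6 mm, 44 mm long along y, 30 mm above the bench, 20 above the base, at (-107.5, -45) mm of the stand, 37.5 mm before the plate's front.
- mould_plate: Loose aluminium plate lying on the stand, 140 (x) x 180 (y) x 32 mm, about 1.8 kg, too wide to grasp. Origin: centre of its underside; x from front to rear, z up. Levered up, it tips about its rear lower edge. With the bar right down its front edge stands about 20 mm above the base.
- slot_mouth (a point): Middle of the pry slot's mouth at the plate's lower front edge, right of the middle: (-70, -45, 0) mm of the plate, plate's axes. The slot is 40 mm wide along y, 32 mm deep, open below, 14.5 mm high from the underside up, relieved to 20 mm in its first 8 mm.
- bar_grip (a point): Point on the pry bar's upright grip tab (dark steel bar, 0.9 kg, balancing near the tab). Axes: x along the handle to the toe, y across, z up from the handle. Tab 12 mm thick (x), 30 wide (y), from 24 mm below this point (top of the handle) to 18 above; pinched across the 12 mm, the hand turns with the bar. Handle 20 wide, 10 thick, underside 34 mm below this point.
- bar_toe (a point): Underside of the bar's toe tip, (174, 0, -24) mm from bar_grip in the bar's axes. Toe blade 47 long, 20 wide, 5 thick, bent up 12 degrees from the handle at x=128 mm. To enter the slot above the fulcrum the handle slopes about 30 degrees, toe down, its underside at about x=120 mm just above the crest; the toe then reaches some 14 mm into the slot.
- bar_roller (a point): Centre of the steel roller weight under the handle's end, (-45, 0, -44) mm from bar_grip; axis along y, radius 20, 56 long. With the handle level on the fulcrum the roller stands on the bench, and its weight holds the plate up when let go. Stood on the bench by itself, the bar rests on roller and bend, toe end lower by 10 degrees, bar_grip about 55 mm up.
- thick_parallel_mid (a point): Centre of the thicker steel parallel, a flat bar 120 (x) x 30 (y) x 12 mm, 0.3 kg, lying flat on the bench: the one to slip under the plate.
- thin_parallel_mid (a point): Centre of the other steel parallel, of the same outline, 120 x 30 mm, but 6 mm thick: not needed.
- bench_jar: Bystander: squat paste jar with black lid, diameter 55, height 46 mm; origin at the centre of its underside.
- bench_bottle: Bystander: white oil bottle with a red spout, diameter 44, height 142 mm; origin at the centre of its underside.

How it is judged:
On the way, in this order (a step that is already met when the one before it is completed fails the run):
1. the plate's front edge is levered up by the bar bearing on the fulcrum rib (angle between mould_plate's own z axis and vertical above 0.115 rad and contact force between pry_bar and mould_plate above 1 N and contact force between pry_bar and fit_stand above 1 N), for 0.2 s.
2. the thick parallel is under the front edge while the bar still holds the plate up (x of thick_parallel_mid in the frame of mould_plate between -0.118 and 0.02 m and y of thick_parallel_mid in the frame of mould_plate between -0.055 and 0.055 m and z of thick_parallel_mid in the frame of mould_plate below 0 m and contact force between pry_bar and mould_plate above 1 N), for 0.2 s.
At the end, for the whole second after the job is handed in: Thick parallel at least 12 mm under the front edge, within 55 mm of its middle, the plate resting on it (tipped 0.07 to 0.2 rad, within 25 mm of its place); the bar upright on the bench (grip point 30 to 75 mm up, tilt under 0.35 rad), clear of plate and stand; all at rest (x of thick_parallel_mid in the frame of mould_plate between -0.118 and 0.02 m and y of thick_parallel_mid in the frame of mould_plate between -0.055 and 0.055 m and z of thick_parallel_mid in the frame of mould_plate below 0 m and angle between mould_plate's own z axis and vertical between 0.07 and 0.2 rad and contact force between thick_parallel and mould_plate above 1.5 N and contact force between pry_bar and mould_plate below 0.1 N and contact force between pry_bar and fit_stand below 0.1 N and horizontal distance between mould_plate and fit_stand below 0.025 m and height (world z) of bar_grip between 0.03 and 0.075 m and angle between bar_grip's own z axis and vertical below 0.35 rad and linear speed of each of mould_plate, pry_bar below 0.02 m/s); the robot touches nothing.
It fails at once if a bystander is pushed more than 40 mm (distance of any of thin_parallel_mid, bench_jar, bench_bottle from where it was at the start of the episode above 0.04 m).
It fails at once if the plate is shoved off its place on the stand (horizontal distance between mould_plate and fit_stand above 0.04 m).
It also fails if it takes over 72 s, if anything falls off the work surface, if the arm or the gripper's body presses on something with over 40 N, if the wrist force passes 120 N, or if a joint passes its speed limit or range.

## Working session

There is one attempt and no reset: what is moved stays moved. The work goes in short steps, Python scripts to look and compute and a tool call to move; the robot and the scene stay as the last step left them, time stands still between calls to the robot, and variables do not carry over. Pictures are saved under pics/ and viewed, and the job is handed in when it is done.

Besides the shell and the picture viewer there is one more tool, called after "Emit:" as a command line: name --argument value ..., lists and objects as JSON in quotes. drive_tool: Moves the arm, as the interface text tells. Its arguments: {"type":"object","properties":{"deltas":{"type":"array","items":{"type":"array"}},"gripper":{"type":"number"}},"required":["deltas"]}

```bash
ls; mkdir -p pics; python3 - <<'E'
from bench import *
import cv2
for n in ["scene","top","wrist"]:
    c=camera(n); cv2.imwrite(f"pics/{n}0.png",c["frame"][:,:,::-1]); print(n,{k:v for k,v in c.items() if k!="frame"})
print(get_obs())
E
```

```text
pics
scene {'fx': 457.83395840168185, 'fy': 457.83395840168185, 'cx': 319.00909294625444, 'cy': 202.0638820052467, 'eye': array([0.03761553, 0.86253912, 1.05400068]), 'attitude': array([ 0.10359543, -0.23678706,  0.89326891, -0.36779142])}
top {'fx': 497.9810058471309, 'fy': 497.9810058471309, 'cx': 317.2130574099743, 'cy': 197.25682881105442, 'eye': array([0.4637193 , 0.03156957, 1.47500019]), 'attitude': array([-0.01583363,  0.70839294, -0.70535824,  0.01996235])}
wrist {'fx': 309.70691628693146, 'fy': 309.70691628693146, 'cx': 315.779226035834, 'cy': 200.35976841468798, 'eye': array([ 0.27205454, -0.51361472,  0.37417552]), 'attitude': array([ 0.13490279,  0.80557523, -0.56889884, -0.09593694])}
{'time_s': 0.15, 'q': array([-1.43629618e+00,  1.81386085e-01,  1.60775910e+00, -2.37656789e-05,
        1.35384547e+00, -2.06303567e-01]), 'dq': array([-0.00013974, -0.00185311, -0.00301063,  0.00041678, -0.00062999,
       -0.00024844]), 'joint_efforts': array([ 1.34914982e-03, -4.45258319e+01, -3.51691353e+01, -2.22474441e-04,
        5.85022310e-03, -8.38739169e-06]), 'eef_pos': array([ 0.19213916, -0.54149112,  0.23059159]), 'eef_rot': array([-6.98966894e-04,  9.85516024e-01,  1.69580889e-01,  1.34949158e-05]), 'wrist_force': array([-0.64478997,  0.00937325, -0.41272849]), 'torque': array([-0.01402067,  0.004563  , -0.0047146 ]), 'opening': 1.0034920015269386}
```

View pics/scene0.png

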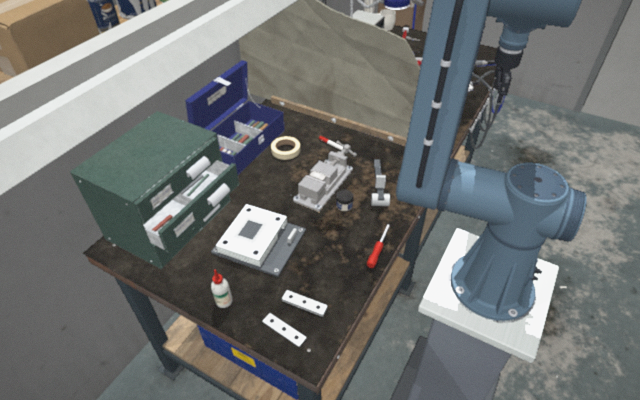

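View pics/top0.png

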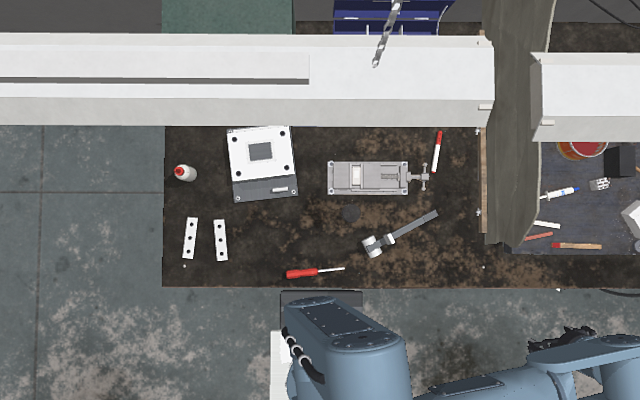

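View pics/wrist0.png

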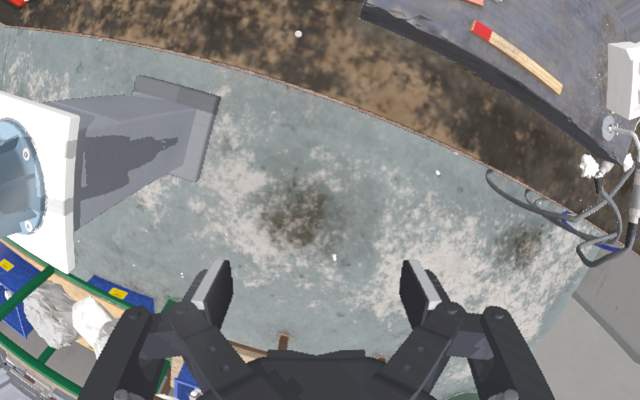

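```bash
cat > h.py <<'E'
import numpy as np, cv2
from scipy.spatial.transform import Rotation as R
from bench import *
def rot(q): return R.from_quat([q[1],q[2],q[3],q[0]])
def ray(c,u,v):
    return rot(c["attitude"]).apply([(u-c["cx"])/c["fx"],(v-c["cy"])/c["fy"],1.0])
def toz(c,u,v,z):
    d=ray(c,u,v); return c["eye"]+d*(z-c["eye"][2])/d[2]
def proj(c,p):
    q=rot(c["attitude"]).inv().apply(np.asarray(p,float)-c["eye"]); return np.array([c["cx"]+c["fx"]*q[0]/q[2],c["cy"]+c["fy"]*q[1]/q[2]])
def projw(c,p):
    q=rot(c["attitude"]).inv().apply(np.asarray(p,float)-c["eye"]); th=np.arctan2(np.hypot(q[0],q[1]),q[2]); n=np.hypot(q[0],q[1])
    return np.array([c["cx"]+c["fx"]*th*q[0]/n,c["cy"]+c["fy"]*th*q[1]/n])
def wray(c,u,v):
    x=(u-c["cx"])/c["fx"];y=(v-c["cy"])/c["fy"];th=np.hypot(x,y)
    s=np.sinc(th/np.pi)
    return rot(c["attitude"]).apply([x*s,y*s,np.cos(th)])
def wtoz(c,u,v,z):
    d=wray(c,u,v); return c["eye"]+d*(z-c["eye"][2])/d[2]
def crop(c,name,x0,y0,x1,y1,s):
    f=c["frame"][y0:y1,x0:x1,::-1]; cv2.imwrite("pics/"+name,cv2.resize(f,None,fx=s,fy=s,interpolation=cv2.INTER_CUBIC))
E
python3 - <<'E'
from h import *
c=camera("top"); crop(c,"t1.png",160,110,320,270,5); crop(c,"t2.png",320,140,480,260,5)
c=camera("scene"); crop(c,"s1.png",190,190,350,350,5); crop(c,"s2.png",280,120,440,240,5)
E
```

```text
(no output)
```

View pics/t1.png

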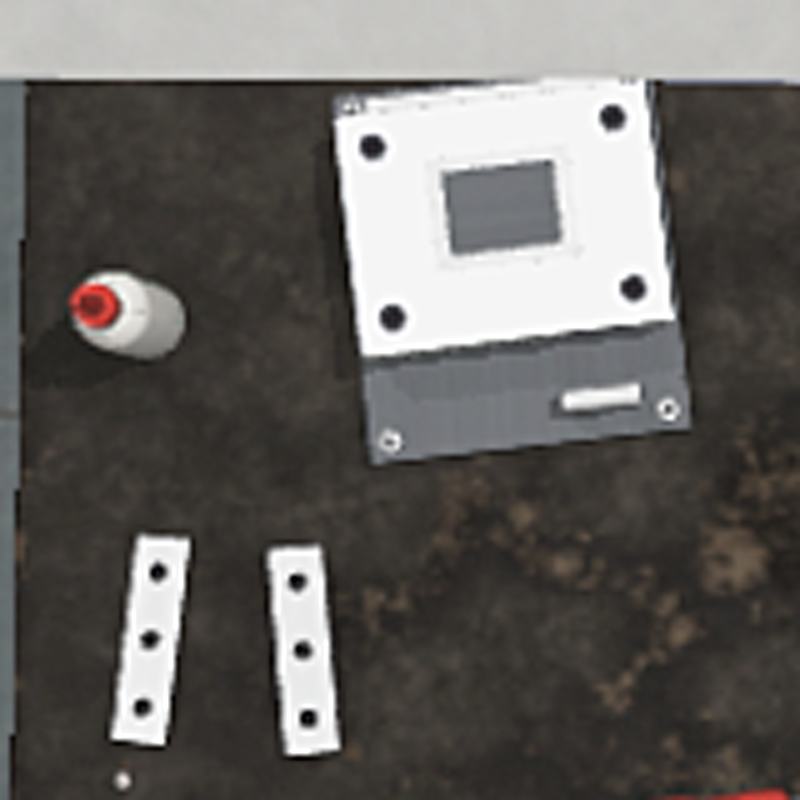

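View pics/t2.png

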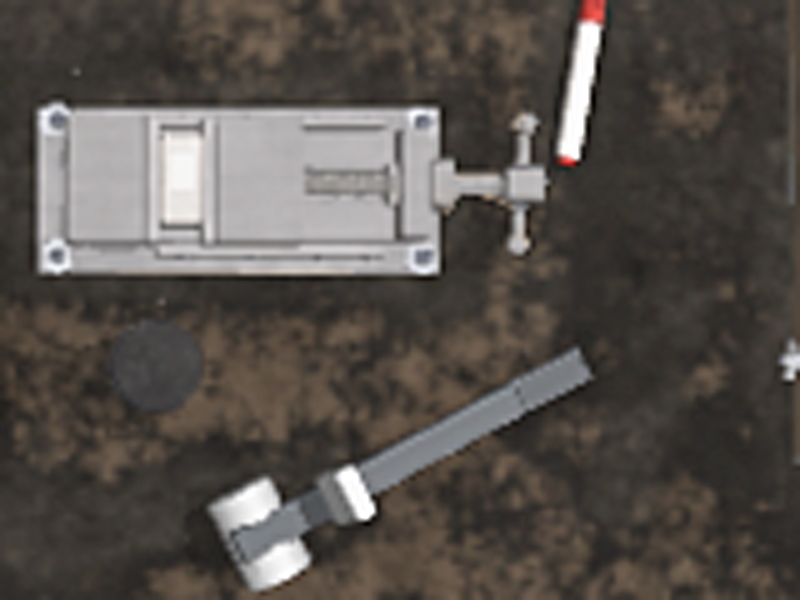

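View pics/s1.png

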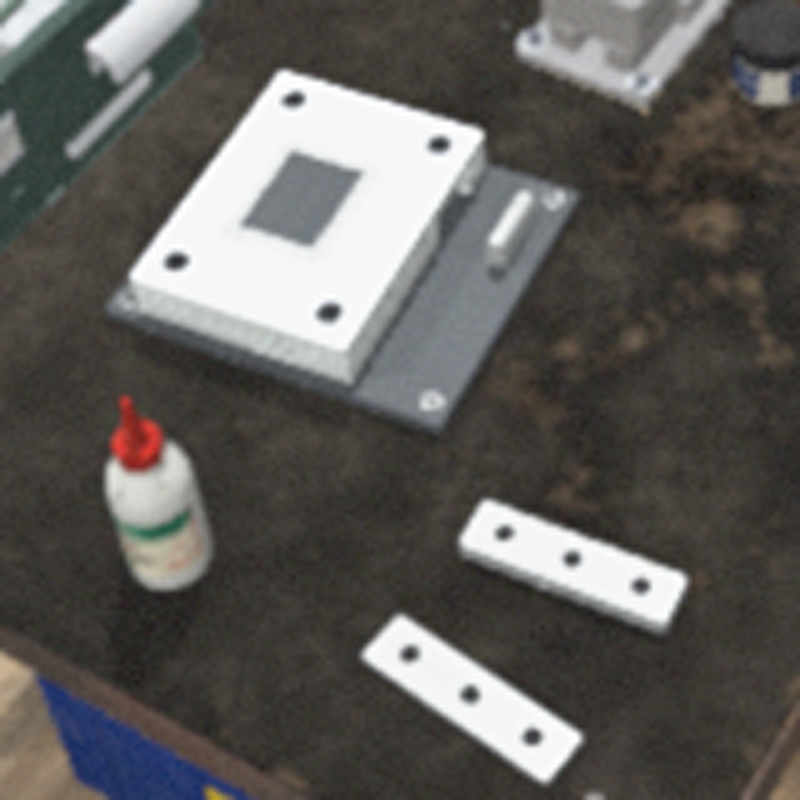

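View pics/s2.png

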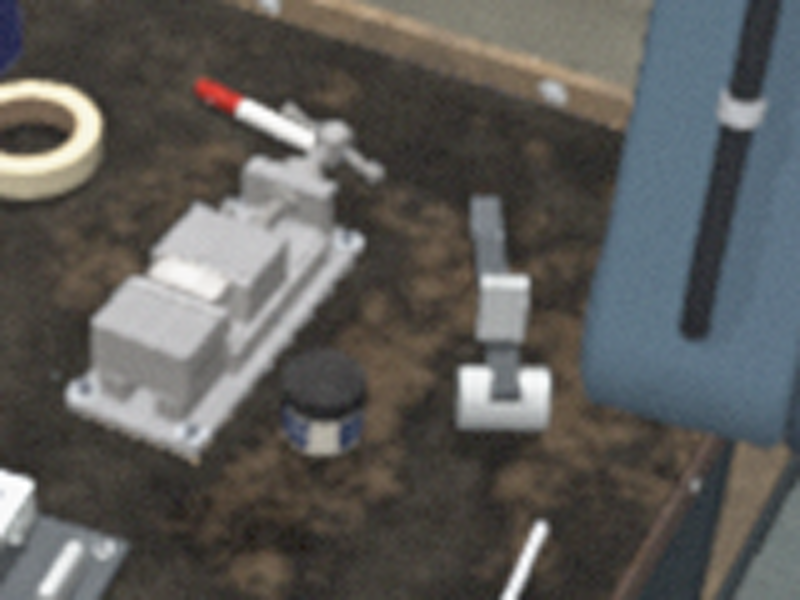

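```bash
python3 - <<'E'
from h import *
t=camera("top"); s=camera("scene")
T=lambda u,v,z:toz(t,160+u/5,110+v/5,z)
T2=lambda u,v,z:toz(t,320+u/5,140+v/5,z)
S=lambda u,v,z:toz(s,190+u/5,190+v/5,z)
S2=lambda u,v,z:toz(s,280+u/5,120+v/5,z)
np.set_printoptions(precision=4,suppress=True)
print("plate FL,FR top",T(362,355,.042),T(675,320,.042))
a=T(362,355,.042);b=T(675,320,.042);print("len",np.linalg.norm(a-b))
print("holes top",[T(*p,.042)[:2] for p in [(372,146),(612,117),(633,288),(392,317)]])
print("holes scene",[S(*p,.042)[:2] for p in [(176,261),(293,99),(439,145),(329,312)]])
print("base FL FR",T(373,465,.01),T(690,430,.01), "scr",T(390,441,.01),T(668,408,.01))
print("base scene", S(440,432,.01),S(578,197,.01))
print("rib ends", T(563,400,.03),T(640,393,.03), "scene", S(527,195,.03),S(492,250,.03))
print("par holes R",[T(*p,.012)[:2] for p in [(297,581),(303,650),(308,718)]])
print("par holes R scene",[S(*p,.012)[:2] for p in [(504,533),(572,558),(641,586)]])
print("par holes L",[T(*p,.006)[:2] for p in [(158,572),(150,639),(143,707)]])
print("par holes L sc",[S(*p,.006)[:2] for p in [(410,653),(470,694),(532,737)]])
print("bar toe,",T2(583,360,.005)," tab top",T2(355,492,.073), "roller ends top",T2(248,492,.04),T2(275,575,.04))
print("bar handle end", T2(245,548,.05))
print("bar toe sc",S2(486,200,.01),"tab top",S2(504,283,.073))
print("jar lid",T2(156,366,.046),S2(325,385,.046)," bottle",T(160,330,.0),)
print("vise",[T2(*p,.0)[:2] for p in [(40,272),(440,272),(40,108)]])
print("edge",[toz(t,*p,0)[:2] for p in [(200,286),(450,289),(480,289),(165,250)]])
for z in (.3,.5,.7,.9): print(z,[ (toz(t,u,125,z),proj(s,toz(t,u,125,z))) for u in (170,300,480)])
E
```

```text
plate FL,FR top [0.5822 0.2681 0.042 ] [0.6033 0.0878 0.042 ]
len 0.18154356251134401
holes top [array([0.7036, 0.2638]), array([0.7213, 0.125 ]), array([0.6217, 0.1121]), array([0.6043, 0.2511])]
holes scene [array([0.7052, 0.2672]), array([0.7233, 0.1287]), array([0.6235, 0.1168]), array([0.6064, 0.2544])]
base FL FR [0.52   0.2661 0.01  ] [0.5414 0.0798 0.01  ] scr [0.5342 0.2563 0.01  ] [0.5544 0.0928 0.01  ]
base scene [0.5211 0.2742 0.01  ] [0.5443 0.0877 0.01  ]
rib ends [0.5575 0.153  0.03  ] [0.5618 0.1083 0.03  ] scene [0.562  0.1161 0.03  ] [0.557  0.1625 0.03  ]
par holes R [array([0.4517, 0.3094]), array([0.4114, 0.3053]), array([0.3718, 0.3018])]
par holes R scene [array([0.4541, 0.3132]), array([0.4145, 0.3085]), array([0.3743, 0.3052])]
par holes L [array([0.4566, 0.3923]), array([0.4173, 0.3963]), array([0.3775, 0.3997])]
par holes L sc [array([0.4598, 0.395 ]), array([0.4202, 0.3993]), array([0.3802, 0.404 ])]
bar toe, [ 0.4962 -0.3299  0.005 ]  tab top [ 0.42   -0.1843  0.073 ] roller ends top [ 0.4187 -0.1278  0.04  ] [ 0.3712 -0.1432  0.04  ]
bar handle end [ 0.3
[... 482 characters left out ...]
ray([259.0817, 133.769 ])), (array([ 0.6975, -0.3627,  0.3   ]), array([333.5452,  65.3041]))]
0.5 [(array([0.6545, 0.3168, 0.5   ]), array([195.0873, 124.7726])), (array([0.6558, 0.0606, 0.5   ]), array([265.3217,  69.8171])), (array([ 0.6577, -0.2956,  0.5   ]), array([335.2964,  15.0648]))]
0.7 [(array([0.6154, 0.2583, 0.7   ]), array([210.8529,  22.7075])), (array([0.6164, 0.0546, 0.7   ]), array([273.5608, -14.6229])), (array([ 0.6179, -0.2285,  0.7   ]), array([337.6613, -52.7823]))]
0.9 [(array([0.5762, 0.1998, 0.9   ]), array([ 231.9855, -114.1028])), (array([0.577 , 0.0487, 0.9   ]), array([ 284.9429, -131.274 ])), (array([ 0.5781, -0.1614,  0.9   ]), array([ 341.0312, -149.4605]))]
```

Emit:
drive_tool --deltas '[[[0.017,0.028,0],0.145],[[0.017,0.028,0],0.145],[[0.017,0.028,0],0.145],[[0.017,0.028,0],0.145],[[0.017,0.028,0],0.145],[[0.017,0.028,0],0.145],[[0.017,0.028,0],0.145],[[0.017,0.028,0],0.145],[[0.017,0.028,0],0.145],[[0.017,0.028,0],0.145]]'

```text
time_s: 1.35
eef_pos: [0.3643, -0.2544, 0.2313]
eef_rot: [0.002, 0.608, 0.794, 0.0]
wrist_force: [0.5, -0.0, 0.3]
opening: 0.999
```

Emit:
drive_tool --deltas '[[[0.012,0.02,0],0.11],[[0.012,0.02,0],0.11],[[0.012,0.02,0],0.04],[[0.01,0.02,0],0],[[0,0,0],0],[[0,0,0],0]]'

```text
time_s: 1.95
eef_pos: [0.4134, -0.1674, 0.2322]
eef_rot: [0.003, 0.49, 0.872, 0.0]
wrist_force: [-1.2, -0.2, 0.4]
opening: 0.999
```

```bash
python3 - <<'E'
from h import *
o=get_obs(); print(o["eef_pos"],o["eef_rot"],o["q"])
c=camera("wrist"); cv2.imwrite("pics/w1.png",c["frame"][:,:,::-1])
E
```

```text
[ 0.41338564 -0.16742399  0.23217582] [2.77050016e-03 4.90196842e-01 8.71607232e-01 4.62150219e-04] [-6.53366683e-01 -1.24839971e-01  1.91853514e+00  1.73918812e-03
  1.34254177e+00 -1.19991643e+00]
```

View pics/w1.png

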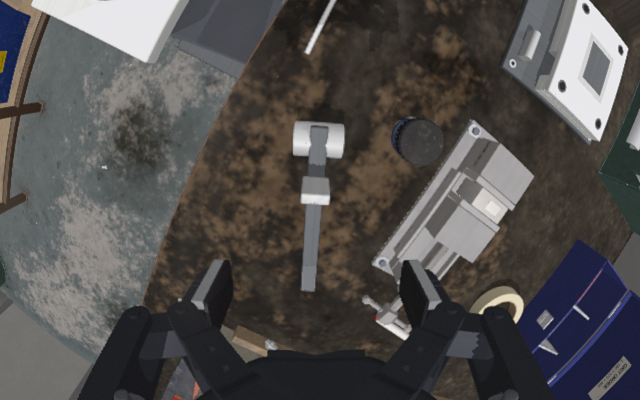

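```bash
python3 - <<'E'
from h import *
c=camera("wrist"); crop(c,"w1c.png",260,110,380,300,4)
np.set_printoptions(precision=4,suppress=True)
E
```

```text
(no output)
```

View pics/w1c.png

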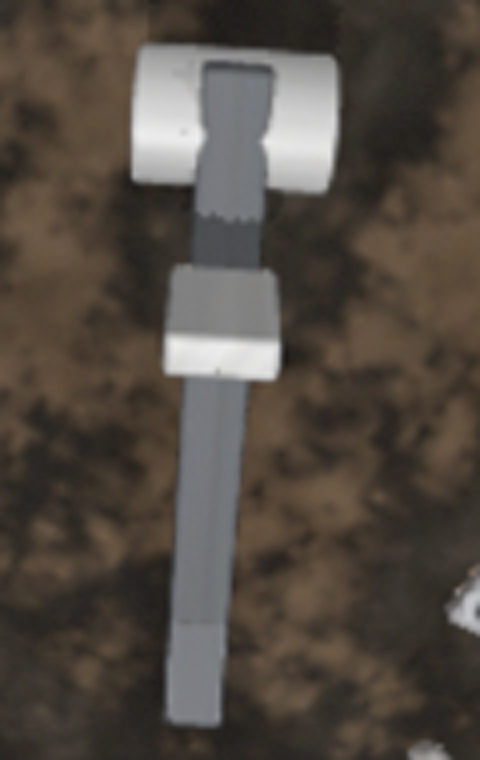

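```bash
python3 - <<'E'
from h import *
np.set_printoptions(precision=4,suppress=True)
c=camera("wrist")
a=wtoz(c,315.5,198.5,.073);b=wtoz(c,308.7,290.5,.008);e=wtoz(c,319.5,126.2,.0425)
print(a,b,e)
d=b-e;h=np.arctan2(d[1],d[0]);print("head",h,np.degrees(h), np.arctan2((b-a)[1],(b-a)[0]),np.hypot(*(b-a)[:2]),np.hypot(*(a-e)[:2]))
u=np.array([np.cos(h),np.sin(h)]); print("grip",a[:2]-u*.018*np.sin(np.radians(10)))
o=get_obs();q=o["eef_rot"];print("hx",2*np.arctan2(q[2],q[1]),"want",h+np.pi)
E
```

```text
[ 0.4238 -0.1844  0.073 ] [ 0.5   -0.329  0.008] [ 0.3905 -0.1211  0.0425]
head -1.0860889254684332 -62.228311605239846 -1.085436853444653 0.16344176159906115 0.07148886154811815
grip [ 0.4223 -0.1816]
hx 2.11484117851489 want 2.05550372812136
```

Emit:
drive_tool --deltas '[[[0.008,-0.014,-0.02],-0.06],[[0,0,-0.04],0],[[0,0,-0.04],0],[[0,0,-0.035],0],[[0,0,-0.03],0],[[0,0,-0.01],0],[[0,0,0],0]]'

```text
time_s: 2.8
eef_pos: [0.4203, -0.1899, 0.0544]
eef_rot: [0.007, 0.522, 0.853, -0.001]
wrist_force: [-0.5, -0.3, 0.4]
opening: 1.003
```

```bash
python3 - <<'E'
from h import *
o=get_obs();q=o["eef_rot"];print(o["eef_pos"],"hx",2*np.arctan2(q[2],q[1]))
E
```

```text
[ 0.42027969 -0.1898547   0.05437797] hx 2.0421580604562175
```

Emit:
drive_tool --deltas '[[[0.001,0.008,-0.01],0.01],[[0,0,-0.01],0],[[0,0,0],0]]'

```text
time_s: 3.1
eef_pos: [0.4234, -0.1835, 0.0362]
eef_rot: [0.01, 0.518, 0.855, -0.001]
wrist_force: [0.3, 0.7, -0.4]
opening: 1.002
```

```bash
python3 - <<'E'
from h import *
o=get_obs();q=o["eef_rot"];print(o["eef_pos"],"hx",2*np.arctan2(q[2],q[1]))
c=camera("wrist"); cv2.imwrite("pics/w2.png",c["frame"][:,:,::-1])
E
```

```text
[ 0.42341639 -0.18349967  0.03615589] hx 2.0520176681385003
```

View pics/w2.png

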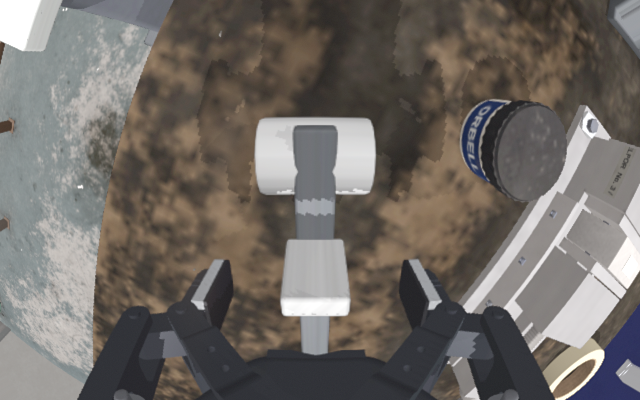

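Emit:
drive_tool --deltas '[[[0,0,0],0],[[0,0,0],0],[[0,0,0],0],[[0,0,0],0],[[0,0,0],0],[[0,0,0],0],[[0,0,0],0],[[0,0,0],0]]' --gripper 0

```text
time_s: 3.95
eef_pos: [0.4253, -0.1848, 0.0389]
eef_rot: [0.012, 0.518, 0.855, -0.001]
wrist_force: [-0.1, -1.0, 0.5]
opening: 0.342
```

```bash
python3 - <<'E'
from h import *
o=get_obs();q=o["eef_rot"];print(o["eef_pos"],q,"hx",2*np.arctan2(q[2],q[1]))
c=camera("wrist"); cv2.imwrite("pics/w3.png",c["frame"][:,:,::-1])
E
```

```text
[ 0.4252633  -0.18480237  0.03887521] [ 0.01202412  0.51796814  0.85531426 -0.00139386] hx 2.0525561161769024
```

View pics/w3.png

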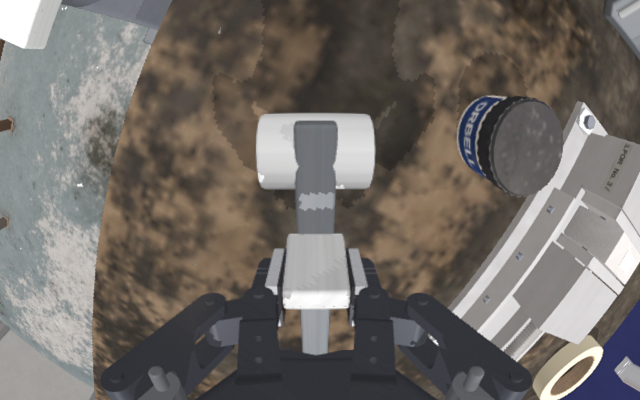

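Emit:
drive_tool --deltas '[[[0,0,0.03],0],[[0,0,0.04],0],[[0,0,0.04],0],[[-0.014,-0.012,0],-0.13],[[-0.014,-0.012,0],-0.13],[[-0.014,-0.012,0],-0.13],[[-0.014,-0.012,0],-0.13],[[-0.014,-0.012,0],-0.13],[[-0.014,-0.012,0],-0.13],[[-0.014,-0.012,0],-0.13]]'

```text
time_s: 5.0
eef_pos: [0.3134, -0.2593, 0.1392]
eef_rot: [-0.004, 0.849, 0.529, -0.001]
wrist_force: [0.1, -0.4, -8.8]
opening: 0.342
```

```bash
python3 - <<'E'
from h import *
o=get_obs();q=o["eef_rot"];print(o["eef_pos"],q,"hx",2*np.arctan2(q[2],q[1]),o["q"])
c=camera("wrist"); cv2.imwrite("pics/w4.png",c["frame"][:,:,::-1])
c=camera("scene"); cv2.imwrite("pics/s4.png",c["frame"][:,:,::-1])
E
```

```text
[ 0.31337492 -0.25926354  0.13923468] [-0.00402158  0.84887303  0.5285798  -0.00134242] hx 1.1138645412305728 [-0.9830328  -0.0920935   2.09155547 -0.00266808  1.15025416 -0.52500186]
```

View pics/w4.png

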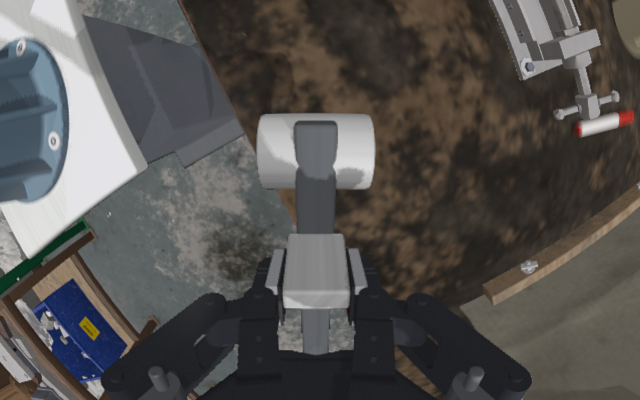

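View pics/s4.png

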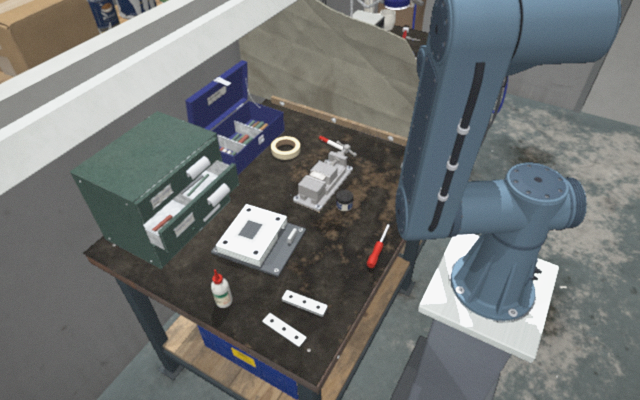

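Emit:
drive_tool --deltas '[[[-0.012,-0.014,0],-0.12],[[-0.012,-0.014,0],-0.12],[[-0.012,-0.014,-0.01],-0.12],[[-0.011,-0.014,-0.02],-0.12],[[0,-0.008,-0.02],-0.06],[[0,0,-0.01],0],[[0,0,0],0]]'

```text
time_s: 5.8
eef_pos: [0.2622, -0.3185, 0.0715]
eef_rot: [-0.011, 0.96, 0.279, -0.0]
wrist_force: [-0.1, 0.4, -7.9]
opening: 0.342
```

```bash
cat >> h.py <<'E'
def st():
    o=get_obs();q=o["eef_rot"];r=rot(q).as_matrix();print("t",o["time_s"],o["eef_pos"].round(4),"hx",round(2*np.arctan2(q[2],q[1]),4),"tooly",r[:,1].round(3),"toolz",r[:,2].round(4),"F",o["wrist_force"].round(1),"op",round(o["opening"],3),"q6",o["q"][5].round(2))
E
python3 - <<'E'
from h import *
st()
c=camera("wrist"); cv2.imwrite("pics/w5.png",c["frame"][:,:,::-1])
E
```

```text
t 5.8 [ 0.2622 -0.3185  0.0715] hx 0.5661 tooly [ 0.536 -0.844 -0.021] toolz [-0.0065  0.0211 -0.9998] F [-0.1  0.4 -7.9] op 0.342 q6 -0.17
```

View pics/w5.png

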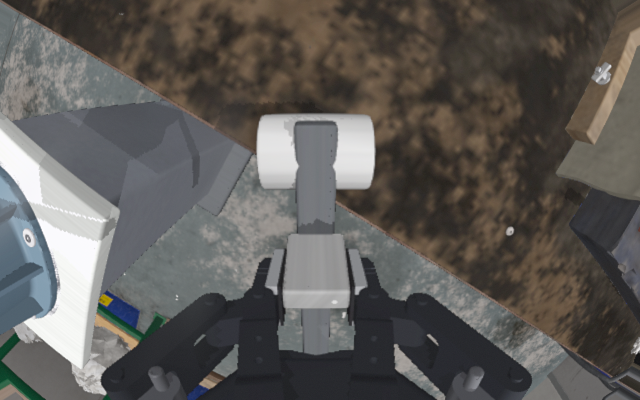

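```bash
python3 - <<'E'
from h import *
c=camera("wrist")
for p in [(150,98),(245,152),(400,247),(480,297)]: print(wtoz(c,*p,0).round(3))
E
```

```text
[ 0.272 -0.162  0.   ]
[ 0.274 -0.25   0.   ]
[ 0.274 -0.39   0.   ]
[ 0.273 -0.496  0.   ]
```

Emit:
drive_tool --deltas '[[[-0.003,0,-0.02],-0.02],[[0,0,-0.012],0],[[0,0,-0.008],0],[[0,0,-0.008],0]]'

```text
time_s: 6.3
eef_pos: [0.2622, -0.3256, 0.031]
eef_rot: [-0.002, 0.961, 0.275, -0.001]
wrist_force: [-17.2, -5.2, 22.6]
opening: 0.337
```

```bash
python3 - <<'E'
from h import *
st()
c=camera("wrist"); cv2.imwrite("pics/w6.png",c["frame"][:,:,::-1])
E
```

```text
t 6.3 [ 0.2622 -0.3256  0.031 ] hx 0.5573 tooly [ 0.529 -0.849 -0.005] toolz [-0.004   0.0036 -1.    ] F [-17.2  -5.2  22.6] op 0.337 q6 -0.16
```

View pics/w6.png

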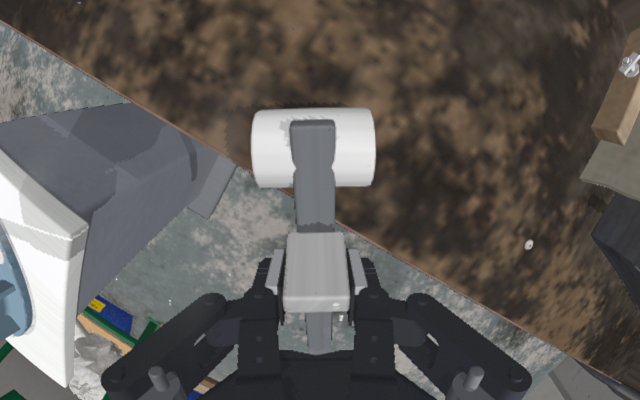

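Emit:
drive_tool --deltas '[[[-0.004,-0.002,-0.005],0],[[-0.004,-0.002,-0.006],0],[[-0.004,-0.002,-0.006],0],[[-0.004,-0.002,-0.006],0]]'

```text
time_s: 6.75
eef_pos: [0.2499, -0.3352, 0.0119]
eef_rot: [0.0, 0.961, 0.277, 0.001]
wrist_force: [3.0, 4.6, 2.1]
opening: 0.339
```

```bash
python3 - <<'E'
from h import *
st()
c=camera("wrist"); cv2.imwrite("pics/w7.png",c["frame"][:,:,::-1])
E
```

```text
t 6.75 [ 0.2499 -0.3352  0.0119] hx 0.5621 tooly [ 0.533 -0.846  0.001] toolz [ 2.5e-03  3.0e-04 -1.0e+00] F [3.  4.6 2.1] op 0.339 q6 -0.21
```

View pics/w7.png

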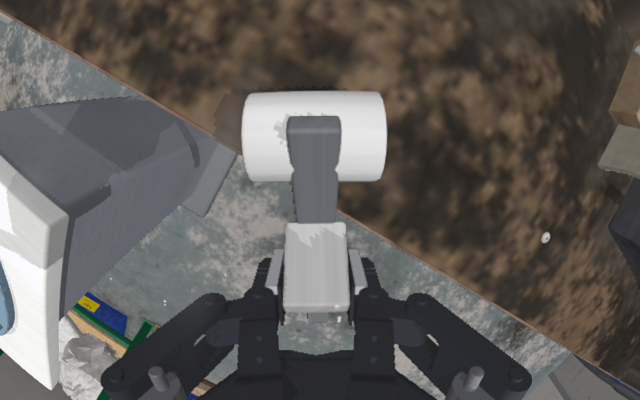

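```bash
cat >> h.py <<'E'
def barmodel(th,off=0.0,up=0.018,obs=None,cam=None):
    # bar points in world given pitch th (toe down), grip = TCP + off*toedir(-toolx) + up along -toolz
    o=obs or get_obs(); M=rot(o["eef_rot"]).as_matrix()
    tx=-M[:,0]; tz=-M[:,2]; ty=np.cross(tz,tx)
    g=o["eef_pos"]+tx*off+tz*up
    bx=np.cos(th)*tx-np.sin(th)*tz; bz=np.sin(th)*tx+np.cos(th)*tz
    return lambda x,y,z: g+bx*x+ty*y+bz*z
E
python3 - <<'E'
from h import *
c=camera("wrist")
for d in (10,20,30,34,38,42):
    P=barmodel(np.radians(d))
    cen=P(-.045,0,-.044)
    # silhouette rows: sample the cylinder
    pts=np.array([projw(c,P(-.045+.02*np.cos(a),y,-.044+.02*np.sin(a))) for a in np.linspace(0,6.28,60) for y in (0,)])
    pe=np.array([projw(c,P(-.045+.02*np.cos(a),y,-.044+.02*np.sin(a))) for a in np.linspace(0,6.28,60) for y in (-.028,.028)])
    print(d,"rows",pts[:,1].min().round(1),pts[:,1].max().round(1),"cols",pe[:,0].min().round(1),pe[:,0].max().round(1),"tab bot rear",projw(c,P(-.006,0,-.024)).round(1),"toprear",projw(c,P(-.006,0,.018)).round(1),"topfront",projw(c,P(.006,0,.018)).round(1),"low",P(-.045,0,-.044)[2]-.02)
E
```

```text
10 rows 121.2 196.8 cols 255.4 374.5 tab bot rear [315.  241.5] toprear [314.9 299.6] topfront [314.9 317.2] low -0.025956934160711227
20 rows 111.8 192.6 cols 250.8 379.1 tab bot rear [315.  236.8] toprear [314.9 305.9] topfront [314.9 319.1] low -0.016385560979539967
30 rows 105.0 191.8 cols 245.3 384.5 tab bot rear [315.  233.3] toprear [314.9 311.1] topfront [314.9 319.7] low -0.006028647566026588
34 rows 103.1 192.7 cols 242.7 387.0 tab bot rear [315.  232.2] toprear [314.9 312.8] topfront [314.9 319.7] low -0.0017358345653901673
38 rows 101.8 194.4 cols 240.0 389.7 tab bot rear [315.  231.3] toprear [314.9 314.4] topfront [314.9 319.4] low 0.0026115612469274872
42 rows 101.2 196.9 cols 237.2 392.5 tab bot rear [315.  230.6] toprear [314.9 315.8] topfront [314.9 319. ] low 0.0069923597955274495
```

Emit:
drive_tool --deltas '[[[0,0,0.04],0],[[0,0,0.05],0],[[0,0,0.05],0],[[0,0,0.05],0],[[0.01,0,0.03],0.05],[[0.014,0.018,0],0.14],[[0.014,0.018,0],0.14],[[0.014,0.018,0],0.14],[[0.014,0.018,0],0.14],[[0.014,0.018,0],0.14]]'

```text
time_s: 7.85
eef_pos: [0.3263, -0.2415, 0.237]
eef_rot: [0.003, 0.785, 0.619, -0.006]
wrist_force: [0.5, -0.1, -8.9]
opening: 0.34
```

```bash
python3 - <<'E'
from h import *
st()
E
```

```text
t 7.85 [ 0.3263 -0.2415  0.237 ] hx 1.3358 tooly [ 0.973 -0.233 -0.002] toolz [-0.0047 -0.0121 -0.9999] F [ 0.5 -0.1 -8.9] op 0.34 q6 -0.69
```

Turn 1.93 left; go on to about (0.353, 0.10).

Emit:
drive_tool --deltas '[[[0.01,0.022,0],0.145],[[0.01,0.022,0],0.145],[[0.008,0.025,0],0.145],[[0.005,0.025,0],0.145],[[0,0.025,0],0.145],[[0,0.025,0],0.145],[[0,0.025,0],0.145],[[0,0.025,0],0.145],[[0,0.025,0],0.145],[[0,0.025,0],0.145]]'

```text
time_s: 8.85
eef_pos: [0.358, 0.0112, 0.2316]
eef_rot: [0.009, 0.152, 0.988, -0.005]
wrist_force: [0.2, -0.4, -8.8]
opening: 0.339
```

```bash
python3 - <<'E'
from h import *
st()
E
```

```text
t 8.85 [0.358  0.0112 0.2316] hx 2.836 tooly [ 0.301  0.954 -0.007] toolz [ 0.0163 -0.0128 -0.9998] F [ 0.2 -0.4 -8.8] op 0.339 q6 -1.56
```

Emit:
drive_tool --deltas '[[[0,0.022,0],0.12],[[0,0.022,0],0.12],[[0,0.022,-0.01],0.12],[[-0.002,0.018,-0.03],0.06],[[0,0,-0.03],0],[[0,0,-0.02],0],[[0,0,-0.01],0],[[0,0,0],0]]'

```text
time_s: 9.65
eef_pos: [0.3534, 0.1014, 0.1262]
eef_rot: [0.014, -0.073, 0.997, -0.005]
wrist_force: [-1.1, -0.1, -8.6]
opening: 0.34
```

```bash
python3 - <<'E'
from h import *
st()
c=camera("scene"); crop(c,"s8.png",190,140,430,320,3)
c=camera("top"); crop(c,"t8.png",210,110,370,270,4)
E
```

```text
t 9.65 [0.3534 0.1014 0.1262] hx 3.2876 tooly [-0.145  0.989 -0.012] toolz [ 0.0279 -0.0082 -0.9996] F [-1.1 -0.1 -8.6] op 0.34 q6 -1.75
```

View pics/s8.png

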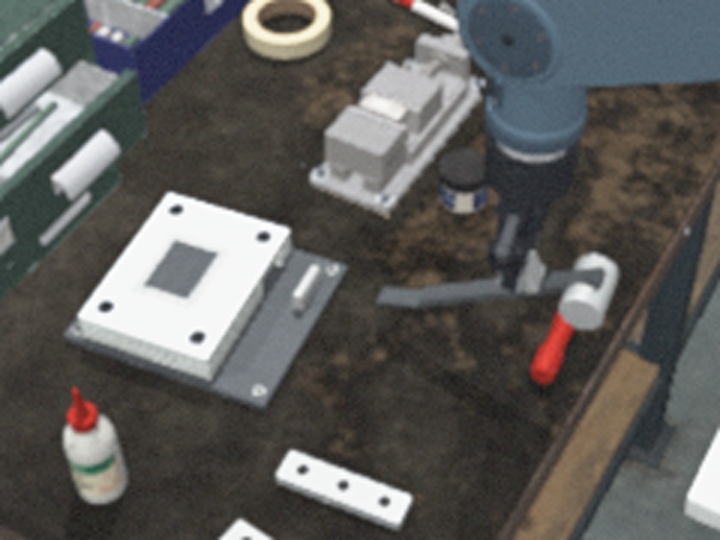

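View pics/t8.png

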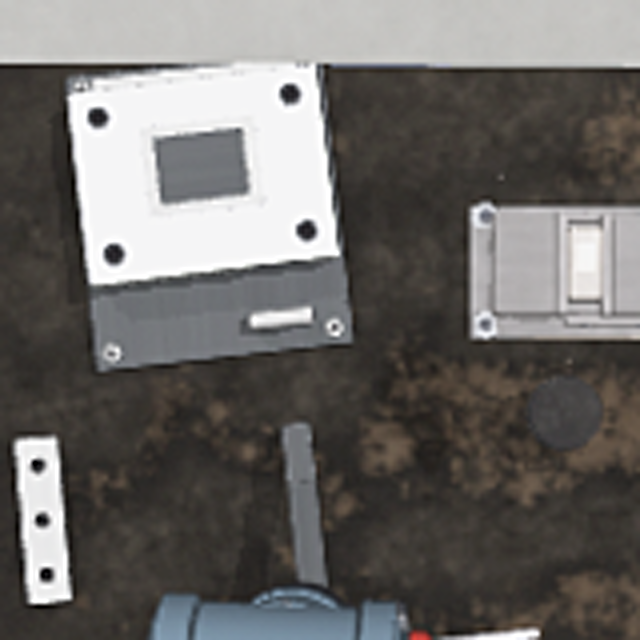

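Emit:
drive_tool --deltas '[[[0,0,-0.012],-0.01],[[0,0,-0.008],0],[[0,0,-0.004],0]]'

```text
time_s: 10.05
eef_pos: [0.3583, 0.1009, 0.1065]
eef_rot: [0.019, -0.068, 0.998, -0.006]
wrist_force: [-0.2, -0.1, -8.8]
opening: 0.343
```

Emit:
drive_tool --deltas '[[[0,0,-0.004],0],[[0,0,-0.004],0]]'

```text
time_s: 10.25
eef_pos: [0.3594, 0.1007, 0.0991]
eef_rot: [0.02, -0.068, 0.997, -0.006]
wrist_force: [0.7, -0.3, -9.0]
opening: 0.343
```

Emit:
drive_tool --deltas '[[[0,0,-0.004],0],[[0,0,-0.003],0]]'

```text
time_s: 10.45
eef_pos: [0.3598, 0.1006, 0.0918]
eef_rot: [0.021, -0.068, 0.997, -0.006]
wrist_force: [-0.1, 0.4, -8.8]
opening: 0.342
```

Emit:
drive_tool --deltas '[[[0,0,-0.004],0]]'

```text
time_s: 10.55
eef_pos: [0.36, 0.1006, 0.0878]
eef_rot: [0.021, -0.068, 0.997, -0.006]
wrist_force: [-0.2, 0.1, -8.7]
opening: 0.338
```

Emit:
drive_tool --deltas '[[[0,0,-0.004],0],[[0,0,-0.002],0]]'

```text
time_s: 10.75
eef_pos: [0.36, 0.1006, 0.0814]
eef_rot: [0.021, -0.068, 0.997, -0.006]
wrist_force: [-3.0, -1.7, -7.3]
opening: 0.341
```

Emit:
drive_tool --deltas '[[[0,0,-0.003],0]]'

```text
time_s: 10.85
eef_pos: [0.3603, 0.1006, 0.0785]
eef_rot: [0.021, -0.068, 0.997, -0.006]
wrist_force: [-2.5, -0.6, -6.8]
opening: 0.337
```

```bash
python3 - <<'E'
from h import *
st()
c=camera("scene"); crop(c,"s9.png",300,190,410,270,7)
w=camera("wrist"); cv2.imwrite("pics/w9.png",w["frame"][:,:,::-1])
for d in (22,26,30,34):
  for up in (.017,.022):
    P=barmodel(np.radians(d+2.4),off=-.0045,up=up)
    pe=np.array([projw(w,P(-.045+.02*np.cos(a),y,-.044+.02*np.sin(a))) for a in np.linspace(0,6.28,60) for y in (-.028,.028)])
    f=lambda p:((proj(c,p)-[300,190])*7).round(0)
    print(d,up,"toe",f(P(.174,0,-.0215)),"bend",f(P(.128,0,-.029)),"rollercen",f(P(-.045,0,-.044)),"tabtop",f(P(0,0,.018)),"toe z",P(.174,0,-.024)[2].round(4),"wr rows",pe[:,1].min().round(),pe[:,1].max().round(),pe[:,0].min().round(),pe[:,0].max().round())
E
```

```text
t 10.85 [0.3603 0.1006 0.0785] hx 3.2774 tooly [-0.135  0.991 -0.016] toolz [ 0.0429 -0.0098 -0.999 ] F [-2.5 -0.6 -6.8] op 0.337 q6 -1.74
22 0.017 toe [ 75. 357.] bend [175. 373.] rollercen [567. 411.] tabtop [414. 298.] toe z 0.0075 wr rows 100.0 182.0 250.0 383.0
22 0.022 toe [ 75. 350.] bend [175. 365.] rollercen [568. 403.] tabtop [415. 290.] toe z 0.0125 wr rows 100.0 185.0 248.0 385.0
26 0.017 toe [ 90. 377.] bend [187. 387.] rollercen [571. 406.] tabtop [411. 298.] toe z -0.0029 wr rows 97.0 181.0 248.0 385.0
26 0.022 toe [ 90. 370.] bend [187. 380.] rollercen [573. 398.] tabtop [413. 290.] toe z 0.0021 wr rows 97.0 184.0 245.0 388.0
30 0.017 toe [105. 397.] bend [200. 402.] rollercen [575. 400.] tabtop [409. 298.] toe z -0.0128 wr rows 95.0 182.0 245.0 388.0
30 0.022 toe [106. 390.] bend [201. 395.] rollercen [577. 392.] tabtop [410. 290.] toe z -0.0078 wr rows 95.0 185.0 243.0 391.0
34 0.017 toe [123. 416.] bend [215. 416.] rollercen [579. 394.] tabtop [406. 299.] toe z -0.0222 wr rows 93.0 183.0 243.0 390.0
34 0.022 toe [123. 409.] bend [215. 409.] rollercen [580. 386.] tabtop [407. 290.] toe z -0.0172 wr rows 93.0 186.0 240.0 393.0
```

View pics/s9.png

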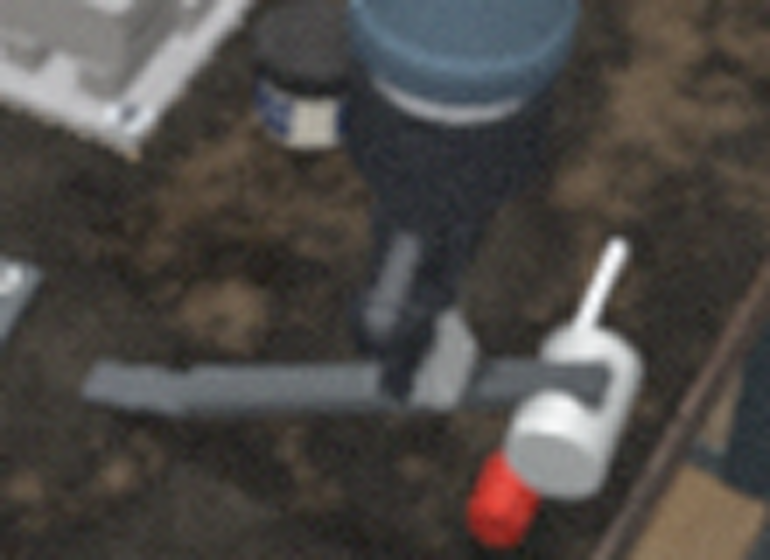

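View pics/w9.png

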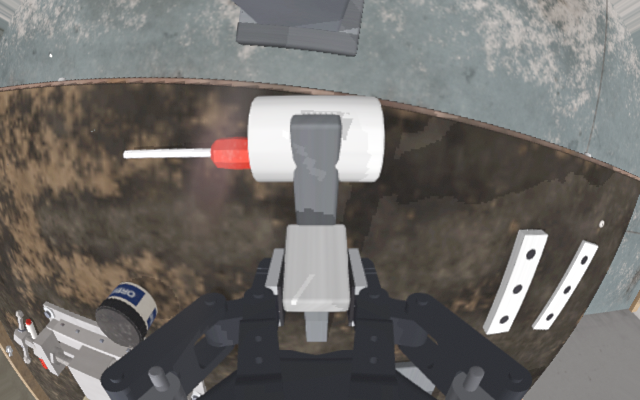

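Emit:
drive_tool --deltas '[[[0.008,0.001,0.004],0],[[0.012,0.002,0],0],[[0.012,0.002,0],0],[[0.004,0,0],0],[[0,0,0],0]]'

```text
time_s: 11.45
eef_pos: [0.3992, 0.1059, 0.0829]
eef_rot: [0.021, -0.068, 0.997, -0.006]
wrist_force: [-0.0, 0.7, -9.3]
opening: 0.339
```

```bash
python3 - <<'E'
from h import *
st()
c=camera("scene"); crop(c,"s10.png",240,180,400,270,5)
E
```

```text
t 11.45 [0.3992 0.1059 0.0829] hx 3.2769 tooly [-0.135  0.991 -0.015] toolz [ 0.0432 -0.0096 -0.999 ] F [-0.   0.7 -9.3] op 0.339 q6 -1.72
```

View pics/s10.png

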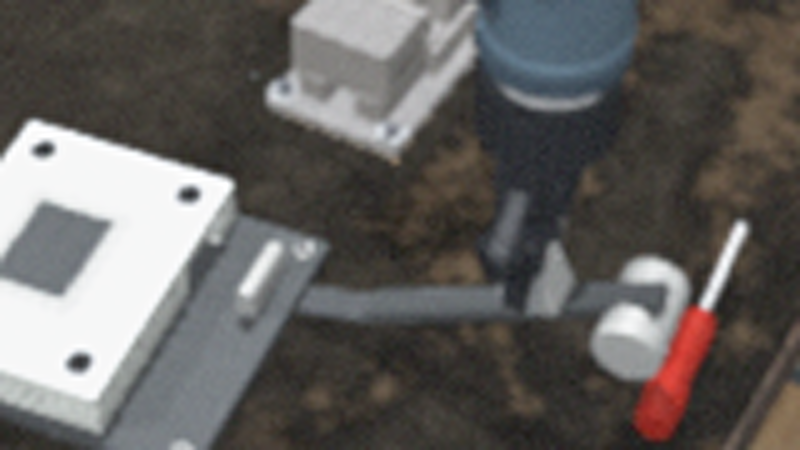

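Emit:
drive_tool --deltas '[[[0.004,0.0005,0],0],[[0.004,0.0005,0.004],0],[[0.004,0.0005,0.005],0]]'

```text
time_s: 11.8
eef_pos: [0.405, 0.1074, 0.0893]
eef_rot: [0.015, -0.068, 0.998, -0.006]
wrist_force: [-4.8, -0.6, -12.3]
opening: 0.341
```

Emit:
drive_tool --deltas '[[[0.004,0.0005,0.005],0],[[0.004,0.0005,0.004],0]]'

```text
time_s: 12.0
eef_pos: [0.4082, 0.1084, 0.0968]
eef_rot: [0.009, -0.068, 0.998, -0.006]
wrist_force: [-2.2, -0.7, -9.7]
opening: 0.338
```

```bash
python3 - <<'E'
from h import *
st()
c=camera("scene"); crop(c,"s11.png",240,180,400,270,5)
w=camera("wrist"); cv2.imwrite("pics/w11.png",w["frame"][:,:,::-1])
E
```

```text
t 12.0 [0.4082 0.1084 0.0968] hx 3.2776 tooly [-0.136  0.991 -0.013] toolz [ 0.0178 -0.0106 -0.9998] F [-2.2 -0.7 -9.7] op 0.338 q6 -1.72
```

View pics/s11.png

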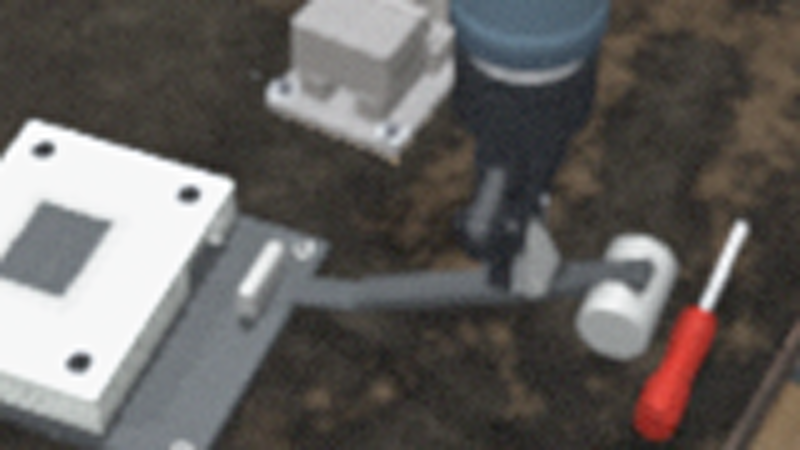

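View pics/w11.png

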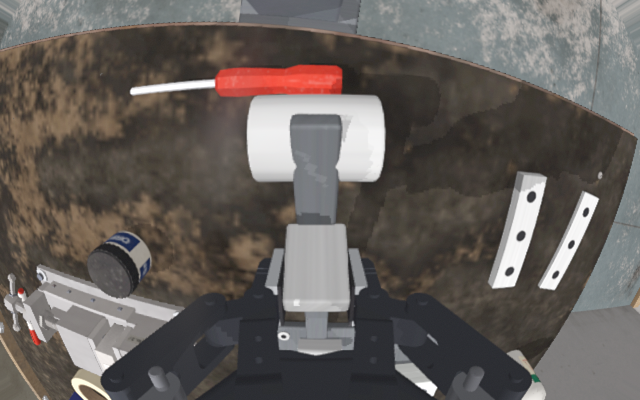

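Emit:
drive_tool --deltas '[[[0.005,0.0005,0.002],0],[[0.005,0.0005,0.003],0],[[0.004,0.0005,0.003],0]]'

```text
time_s: 12.4
eef_pos: [0.423, 0.1099, 0.1061]
eef_rot: [0.008, -0.068, 0.998, -0.006]
wrist_force: [-10.4, -1.8, -7.4]
opening: 0.339
```

```bash
python3 - <<'E'
from h import *
st()
c=camera("scene"); crop(c,"s12.png",280,180,390,260,7)
for d in (26,28,30,32,34):
    P=barmodel(np.radians(d)+np.arcsin(rot(get_obs()["eef_rot"]).as_matrix()[0,2]),off=-.0045,up=.017)
    f=lambda p:((proj(c,p)-[280,180])*7).round(0)
    print(d,"toe",f(P(.174,0,-.0215)),"bend",f(P(.128,0,-.029)),"rollercen",f(P(-.045,0,-.044)),"tabtop",f(P(0,0,.018)),"toe ",P(.174,0,-.024).round(4))
E
```

```text
t 12.4 [0.423  0.1099 0.1061] hx 3.2778 tooly [-0.136  0.991 -0.013] toolz [ 0.0175 -0.0109 -0.9998] F [-10.4  -1.8  -7.4] op 0.339 q6 -1.71
26 toe [ 88. 363.] bend [184. 372.] rollercen [559. 383.] tabtop [398. 275.] toe  [0.5632 0.128  0.0254]
28 toe [ 96. 373.] bend [190. 379.] rollercen [561. 380.] tabtop [396. 275.] toe  [0.5598 0.1274 0.0203]
30 toe [105. 383.] bend [197. 387.] rollercen [562. 377.] tabtop [395. 275.] toe  [0.5561 0.1269 0.0154]
32 toe [113. 393.] bend [205. 394.] rollercen [564. 374.] tabtop [394. 275.] toe  [0.5523 0.1263 0.0107]
34 toe [122. 402.] bend [212. 401.] rollercen [565. 371.] tabtop [392. 275.] toe  [0.5483 0.1257 0.006 ]
```

View pics/s12.png

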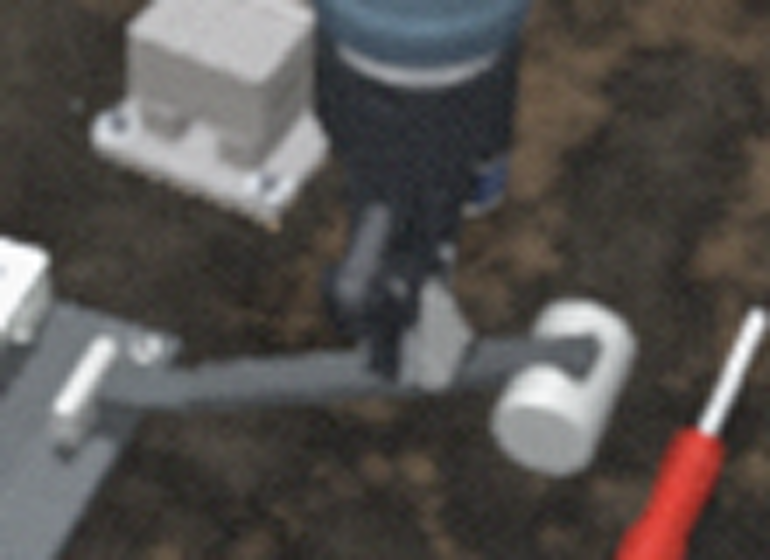

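Emit:
drive_tool --deltas '[[[0.004,0.0005,0.003],0],[[0.003,0.0005,0.004],0]]'

```text
time_s: 12.65
eef_pos: [0.4255, 0.1106, 0.1114]
eef_rot: [0.002, -0.068, 0.998, -0.006]
wrist_force: [-5.4, -0.9, -9.7]
opening: 0.345
```

```bash
python3 - <<'E'
from h import *
st()
c=camera("scene"); crop(c,"s13.png",280,180,390,260,7)
w=camera("wrist"); cv2.imwrite("pics/w13.png",w["frame"][:,:,::-1])
t=np.arcsin(rot(get_obs()["eef_rot"]).as_matrix()[0,2])
for d in (26,28,30,32,34):
    P=barmodel(np.radians(d)+t,off=-.0045,up=.017)
    pe=np.array([projw(w,P(-.045+.02*np.cos(a),y,-.044+.02*np.sin(a))) for a in np.linspace(0,6.28,60) for y in (-.028,.028)])
    f=lambda p:((proj(c,p)-[280,180])*7).round(0)
    print(d,"toe",f(P(.174,0,-.0215)),"bend",f(P(.128,0,-.029)),"rollercen",f(P(-.045,0,-.044)),"tabtop",f(P(0,0,.018)),"toe ",P(.174,0,-.024).round(4),"wr rows",pe[:,1].min().round(),pe[:,1].max().round(),pe[:,0].min().round(),pe[:,0].max().round())
E
```

```text
t 12.65 [0.4255 0.1106 0.1114] hx 3.2781 tooly [-0.136  0.991 -0.012] toolz [ 0.0045 -0.012  -0.9999] F [-5.4 -0.9 -9.7] op 0.345 q6 -1.71
26 toe [ 82. 354.] bend [177. 363.] rollercen [553. 373.] tabtop [392. 265.] toe  [0.5655 0.1289 0.0307] wr rows 98.0 181.0 249.0 384.0
28 toe [ 90. 364.] bend [184. 370.] rollercen [555. 370.] tabtop [390. 265.] toe  [0.562  0.1284 0.0256] wr rows 96.0 180.0 248.0 385.0
30 toe [ 98. 374.] bend [191. 378.] rollercen [557. 367.] tabtop [389. 265.] toe  [0.5584 0.1278 0.0207] wr rows 95.0 180.0 247.0 386.0
32 toe [107. 384.] bend [198. 385.] rollercen [558. 364.] tabtop [388. 265.] toe  [0.5546 0.1272 0.016 ] wr rows 94.0 181.0 246.0 387.0
34 toe [116. 394.] bend [206. 392.] rollercen [560. 361.] tabtop [386. 265.] toe  [0.5506 0.1266 0.0113] wr rows 93.0 181.0 245.0 389.0
```

View pics/s13.png

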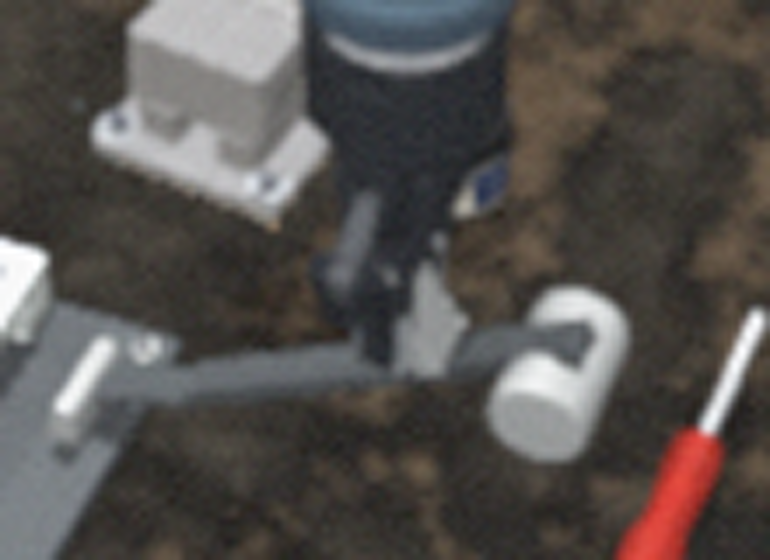

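View pics/w13.png

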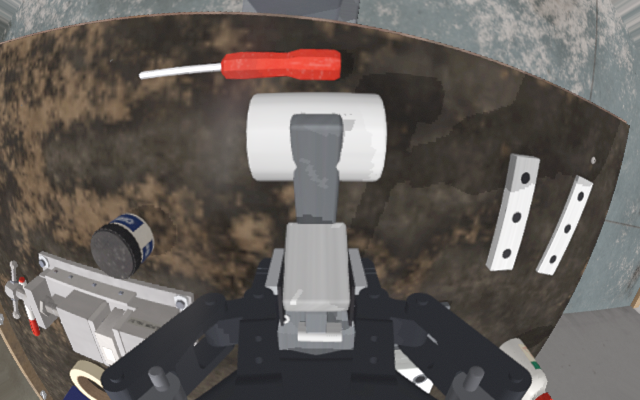

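Emit:
drive_tool --deltas '[[[-0.005,-0.0005,0],0],[[0,0,-0.003],0]]'

```text
time_s: 12.95
eef_pos: [0.4217, 0.1102, 0.1094]
eef_rot: [0.003, -0.068, 0.998, -0.006]
wrist_force: [-0.2, -0.6, -9.2]
opening: 0.344
```

Emit:
drive_tool --deltas '[[[0,0,-0.003],0]]'

```text
time_s: 13.05
eef_pos: [0.4228, 0.1103, 0.1067]
eef_rot: [0.004, -0.068, 0.998, -0.006]
wrist_force: [0.9, -0.8, -8.7]
opening: 0.344
```

Emit:
drive_tool --deltas '[[[0,0,-0.002],0]]'

```text
time_s: 13.15
eef_pos: [0.4231, 0.1102, 0.1047]
eef_rot: [0.005, -0.068, 0.998, -0.006]
wrist_force: [-1.7, -0.0, -7.2]
opening: 0.342
```

Emit:
drive_tool --deltas '[[[0,0,-0.002],0]]'

```text
time_s: 13.25
eef_pos: [0.4231, 0.1102, 0.1026]
eef_rot: [0.005, -0.068, 0.998, -0.006]
wrist_force: [-2.3, -0.5, -8.4]
opening: 0.34
```

Emit:
drive_tool --deltas '[[[0,0,0.015],0],[[0,0,0.014],0],[[0.008,0.001,0],0],[[0.008,0.001,0],0],[[0.006,0.001,0],0]]'

```text
time_s: 13.75
eef_pos: [0.4468, 0.1134, 0.1309]
eef_rot: [0.005, -0.068, 0.998, -0.006]
wrist_force: [-0.4, -0.5, -8.4]
opening: 0.338
```

```bash
python3 - <<'E'
from h import *
st()
c=camera("scene"); crop(c,"s14.png",260,180,370,260,7)
c=camera("top"); crop(c,"t14.png",240,150,320,230,8)
E
```

```text
t 13.75 [0.4468 0.1134 0.1309] hx 3.2775 tooly [-0.135  0.991 -0.013] toolz [ 0.011  -0.0114 -0.9999] F [-0.4 -0.5 -8.4] op 0.338 q6 -1.7
```

View pics/s14.png

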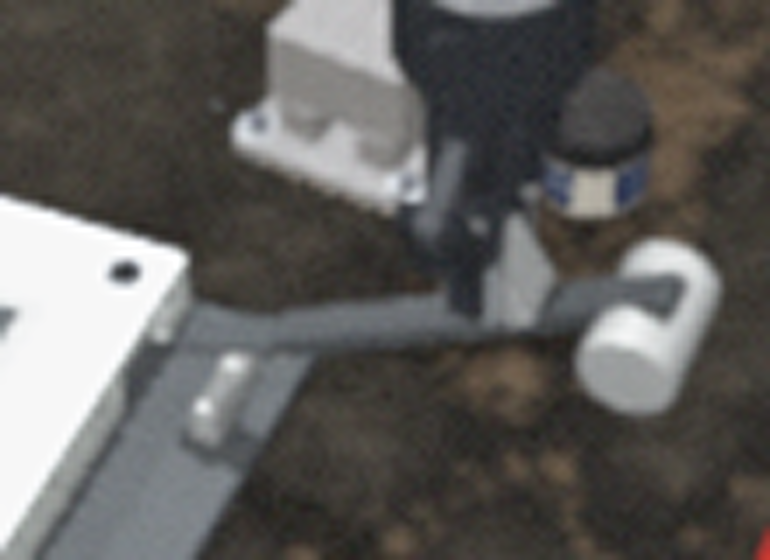

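View pics/t14.png

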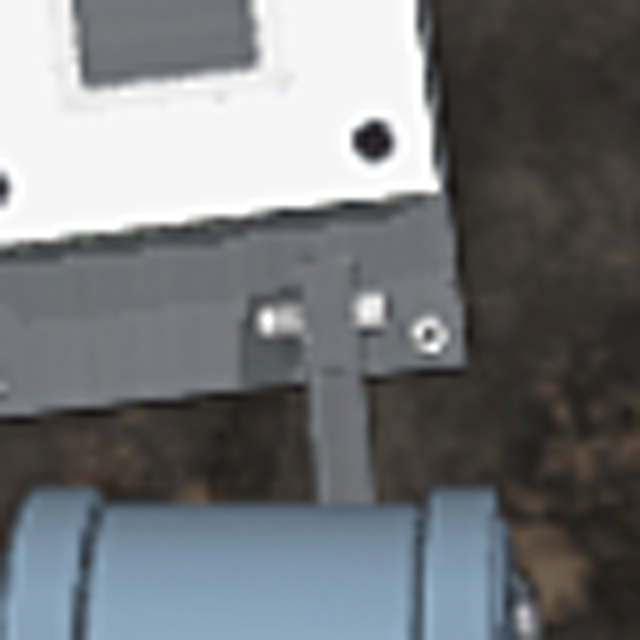

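Emit:
drive_tool --deltas '[[[0.004,0.001,-0.006],0],[[0.006,0.001,-0.007],0]]'

```text
time_s: 14.05
eef_pos: [0.4568, 0.1155, 0.1166]
eef_rot: [0.004, -0.068, 0.998, -0.006]
wrist_force: [-0.6, -0.0, -9.0]
opening: 0.336
```

Emit:
drive_tool --deltas '[[[0.006,0.001,-0.003],0],[[0,0,0],0]]'

```text
time_s: 14.25
eef_pos: [0.4629, 0.1166, 0.1113]
eef_rot: [0.003, -0.068, 0.998, -0.006]
wrist_force: [1.0, -0.7, -8.0]
opening: 0.342
```

```bash
python3 - <<'E'
from h import *
st()
c=camera("scene"); crop(c,"s15.png",260,180,370,260,7)
c=camera("top"); crop(c,"t15.png",240,150,320,230,8)
E
```

```text
t 14.25 [0.4629 0.1166 0.1113] hx 3.2776 tooly [-0.136  0.991 -0.012] toolz [ 0.0069 -0.0114 -0.9999] F [ 1.  -0.7 -8. ] op 0.342 q6 -1.7
```

View pics/s15.png

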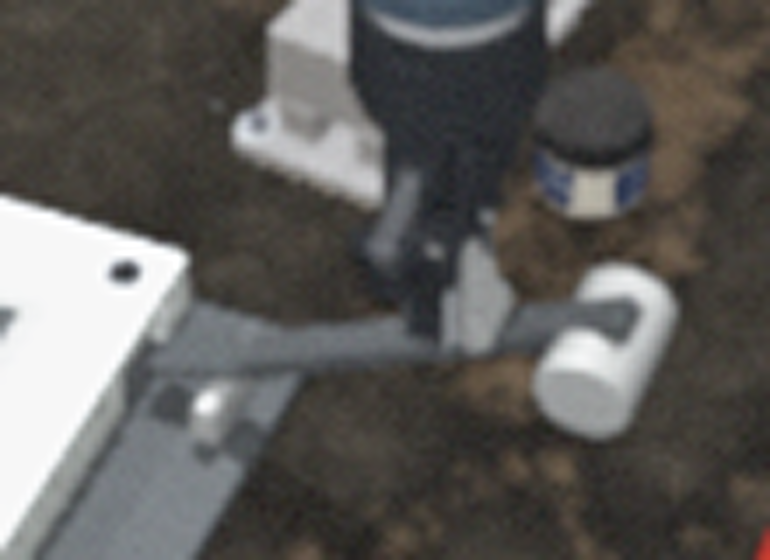

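View pics/t15.png

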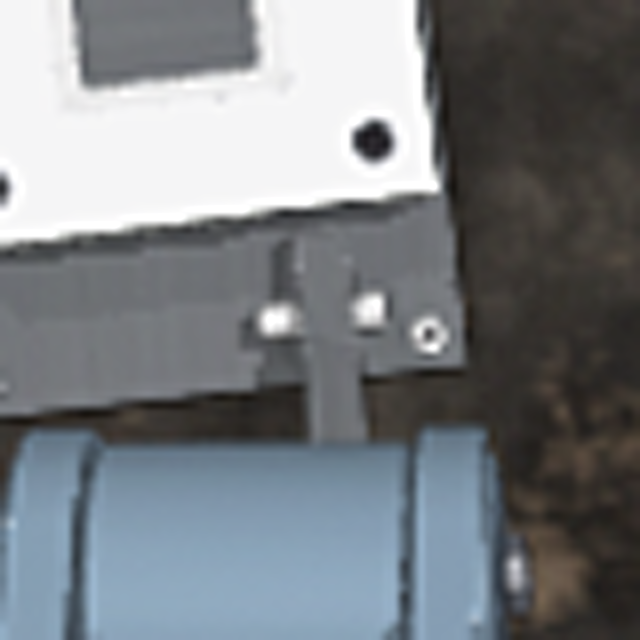

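Emit:
drive_tool --deltas '[[[0.003,0.0004,0.001],0],[[0.004,0.0005,0.0005],0]]'

```text
time_s: 14.55
eef_pos: [0.4688, 0.1176, 0.1131]
eef_rot: [0.002, -0.068, 0.998, -0.006]
wrist_force: [0.4, 0.5, -8.9]
opening: 0.341
```

Emit:
drive_tool --deltas '[[[0.004,0.0005,0],0],[[0.003,0.0004,0],0]]'

```text
time_s: 14.75
eef_pos: [0.4751, 0.1185, 0.1128]
eef_rot: [0.001, -0.068, 0.998, -0.006]
wrist_force: [-2.7, -0.9, -11.4]
opening: 0.337
```

Emit:
drive_tool --deltas '[[[0,0,-0.003],0],[[0.003,0.0004,-0.001],0]]'

```text
time_s: 14.95
eef_pos: [0.478, 0.1189, 0.1085]
eef_rot: [0.0, -0.068, 0.998, -0.006]
wrist_force: [-1.7, -0.9, -9.6]
opening: 0.341
```

Emit:
drive_tool --deltas '[[[0.004,0.0005,-0.001],0],[[0.002,0.0003,-0.001],0]]'

```text
time_s: 15.15
eef_pos: [0.4844, 0.1198, 0.1061]
eef_rot: [0.0, -0.068, 0.998, -0.006]
wrist_force: [-1.2, -0.3, -9.6]
opening: 0.336
```

```bash
python3 - <<'E'
from h import *
st()
c=camera("scene"); crop(c,"s16.png",260,180,370,260,7)
c=camera("top"); crop(c,"t16.png",240,150,320,230,8)
E
```

```text
t 15.15 [0.4844 0.1198 0.1061] hx 3.278 tooly [-0.136  0.991 -0.012] toolz [ 0.0015 -0.0118 -0.9999] F [-1.2 -0.3 -9.6] op 0.336 q6 -1.69
```

View pics/s16.png

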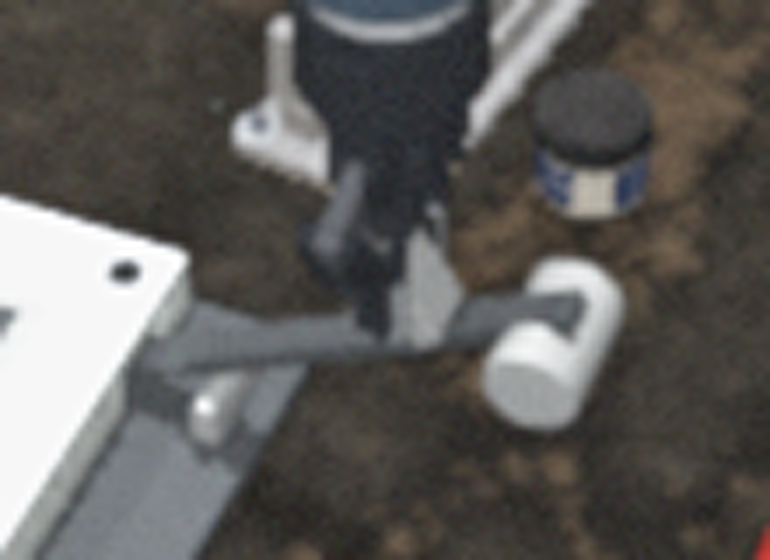

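View pics/t16.png

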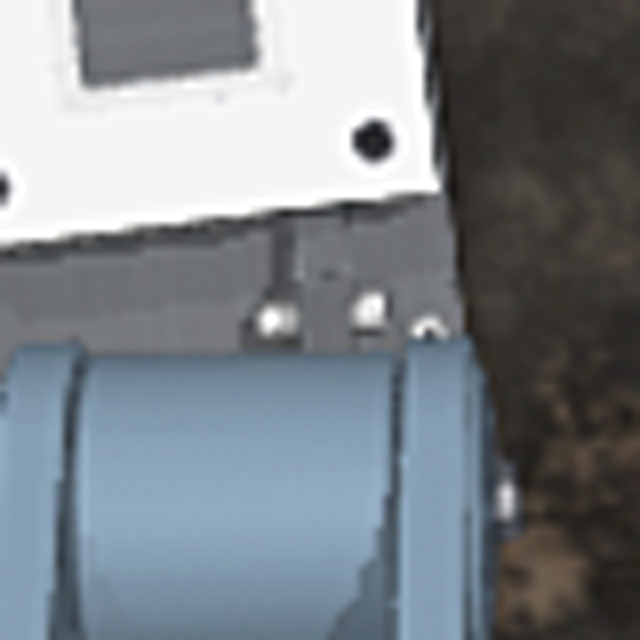

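Emit:
drive_tool --deltas '[[[-0.002,-0.0003,-0.005],0],[[-0.004,-0.0005,-0.005],0],[[-0.004,-0.0005,-0.005],0]]'

```text
time_s: 15.55
eef_pos: [0.4778, 0.1185, 0.0926]
eef_rot: [0.005, -0.068, 0.998, -0.006]
wrist_force: [1.0, -0.7, -4.7]
opening: 0.338
```

```bash
python3 - <<'E'
from h import *
st()
c=camera("scene"); crop(c,"s17.png",220,180,370,280,5)
E
```

```text
t 15.55 [0.4778 0.1185 0.0926] hx 3.2778 tooly [-0.136  0.991 -0.013] toolz [ 0.0103 -0.0115 -0.9999] F [ 1.  -0.7 -4.7] op 0.338 q6 -1.69
```

View pics/s17.png

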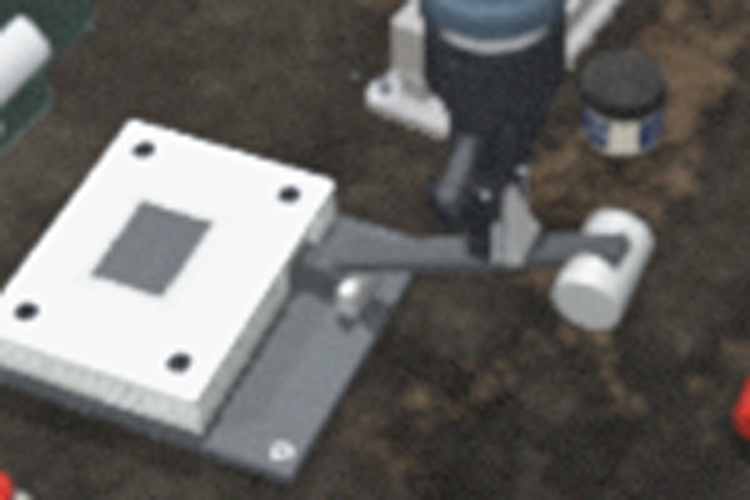

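Emit:
drive_tool --deltas '[[[-0.004,-0.0005,-0.005],0],[[-0.004,-0.0005,-0.005],0],[[-0.003,-0.0004,-0.005],0]]'

```text
time_s: 15.9
eef_pos: [0.4669, 0.117, 0.078]
eef_rot: [0.006, -0.068, 0.998, -0.006]
wrist_force: [-1.3, -0.9, 2.5]
opening: 0.34
```

```bash
python3 - <<'E'
from h import *
st()
c=camera("scene"); crop(c,"s18.png",220,180,370,280,5)
E
```

```text
t 15.9 [0.4669 0.117  0.078 ] hx 3.2778 tooly [-0.136  0.991 -0.013] toolz [ 0.0137 -0.0115 -0.9998] F [-1.3 -0.9  2.5] op 0.34 q6 -1.69
```

View pics/s18.png

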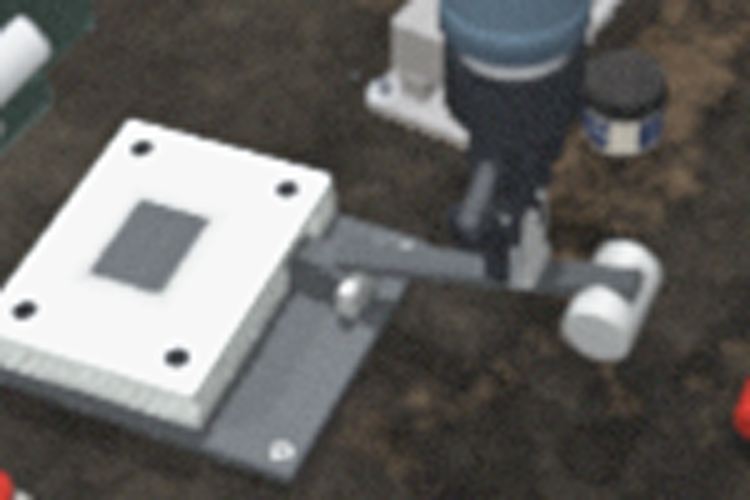

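Emit:
drive_tool --deltas '[[[-0.003,-0.0004,-0.005],0],[[-0.003,-0.0004,-0.006],0],[[-0.002,-0.0003,-0.006],0],[[-0.002,-0.0003,-0.006],0]]'

```text
time_s: 16.35
eef_pos: [0.4543, 0.115, 0.0531]
eef_rot: [0.005, -0.068, 0.998, -0.007]
wrist_force: [-3.9, -1.6, 0.3]
opening: 0.339
```

```bash
python3 - <<'E'
from h import *
st()
c=camera("scene"); crop(c,"s19.png",220,180,370,280,5)
E
```

```text
t 16.35 [0.4543 0.115  0.0531] hx 3.2785 tooly [-0.136  0.991 -0.014] toolz [ 0.0106 -0.0127 -0.9999] F [-3.9 -1.6  0.3] op 0.339 q6 -1.7
```

View pics/s19.png

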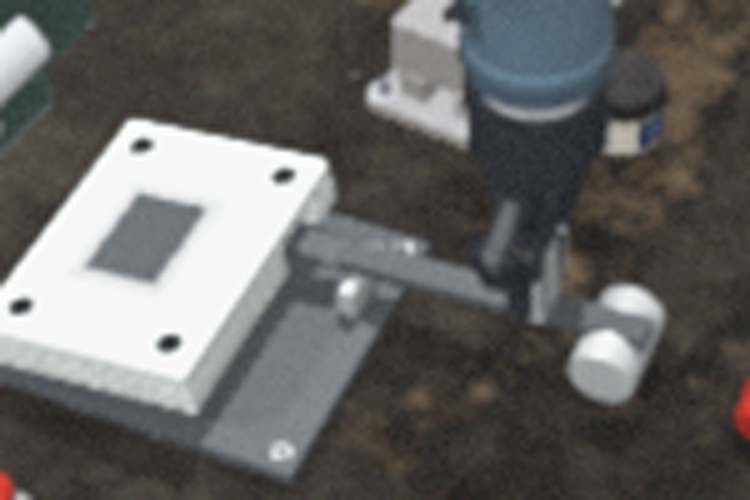

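Emit:
drive_tool --deltas '[[[-0.001,0,-0.005],0],[[-0.001,0,-0.004],0],[[0,0,-0.002],0]]'

```text
time_s: 16.7
eef_pos: [0.4525, 0.1147, 0.0475]
eef_rot: [0.003, -0.069, 0.998, -0.007]
wrist_force: [-12.6, -1.7, 17.4]
opening: 0.341
```

```bash
python3 - <<'E'
from h import *
st()
c=camera("scene"); crop(c,"s20.png",220,180,370,280,5)
E
```

```text
t 16.7 [0.4525 0.1147 0.0475] hx 3.2796 tooly [-0.138  0.99  -0.015] toolz [ 0.0075 -0.0141 -0.9999] F [-12.6  -1.7  17.4] op 0.341 q6 -1.7
```

View pics/s20.png

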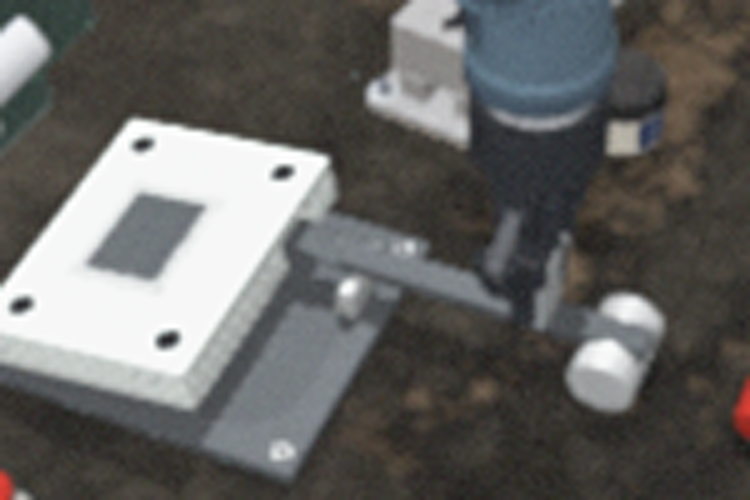

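Emit:
drive_tool --deltas '[[[0,0,0],0],[[0,0,0],0],[[0,0,0],0],[[0,0,0],0],[[0,0,0.01],0],[[0,0,0.03],0],[[0,0,0.04],0],[[0,0,0.04],0]]' --gripper 0.7

```text
time_s: 17.55
eef_pos: [0.4481, 0.1147, 0.1665]
eef_rot: [-0.003, -0.069, 0.998, -0.007]
wrist_force: [0.4, 0.1, -0.4]
opening: 0.702
```

```bash
python3 - <<'E'
from h import *
st()
c=camera("scene"); crop(c,"s21.png",220,180,370,280,5)
t=camera("top"); crop(t,"t21.png",210,110,330,260,5)
w=camera("wrist"); cv2.imwrite("pics/w21.png",w["frame"][:,:,::-1]); import pickle; pickle.dump((w,get_obs()),open("w21.pkl","wb"))
E
```

```text
t 17.55 [0.4481 0.1147 0.1665] hx 3.279 tooly [-0.137  0.99  -0.013] toolz [-0.0044 -0.0135 -0.9999] F [ 0.4  0.1 -0.4] op 0.702 q6 -1.7
```

View pics/s21.png

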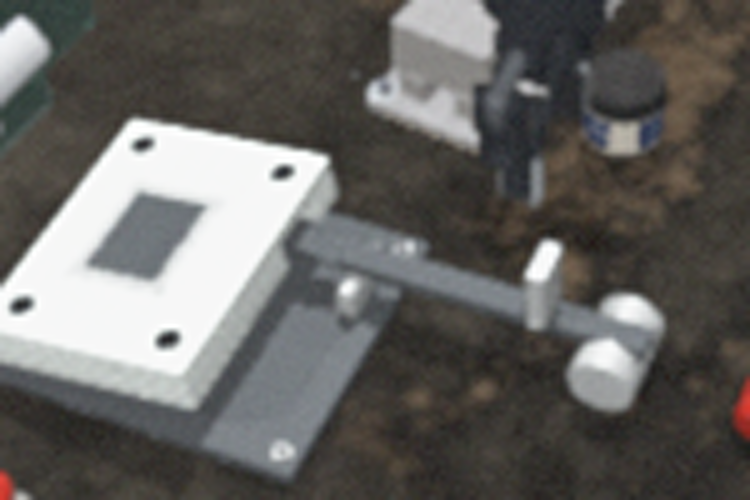

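View pics/w21.png

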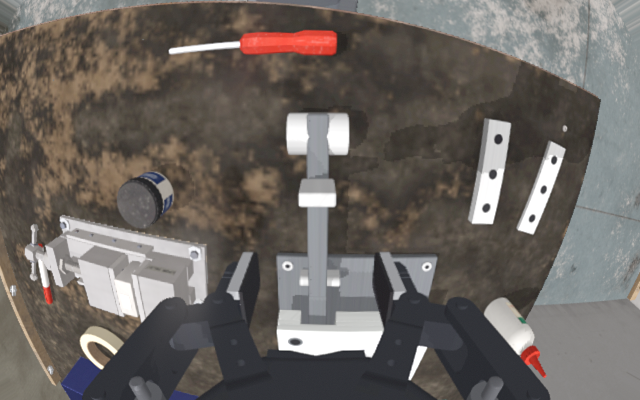

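```bash
python3 - <<'E'
from h import *
import pickle
w,o=pickle.load(open("w21.pkl","rb")); np.set_printoptions(precision=4,suppress=True)
print("par",[wtoz(w,*p,.012)[:2] for p in [(498,139),(493,175),(486,208)]])
print("thin",[wtoz(w,*p,.006)[:2] for p in [(554,160),(544,189),(532,218)]])
print("screws",[wtoz(w,*p,.01)[:2] for p in [(287,267),(427,267)]], "rib mid",wtoz(w,320,281,.03))
print("base corners",[wtoz(w,*p,.01)[:2] for p in [(276,254),(438,255)]])
crop(w,"w21c.png",270,240,450,360,4)
E
```

```text
par [array([0.376 , 0.3028]), array([0.4167, 0.3079]), array([0.4562, 0.3112])]
thin [array([0.3817, 0.4025]), array([0.4208, 0.3989]), array([0.4612, 0.3941])]
screws [array([0.5611, 0.0936]), array([0.5405, 0.2589])] rib mid [0.5612 0.1321 0.03  ]
base corners [array([0.5458, 0.0795]), array([0.523, 0.268])]
```

View pics/w21c.png

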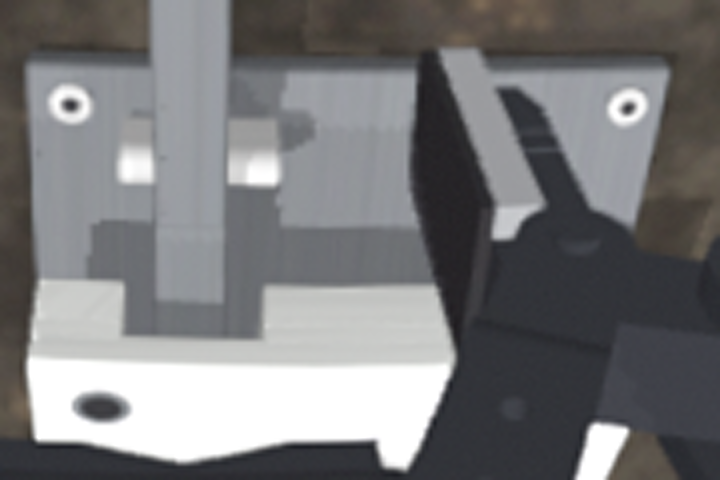

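View pics/t21.png

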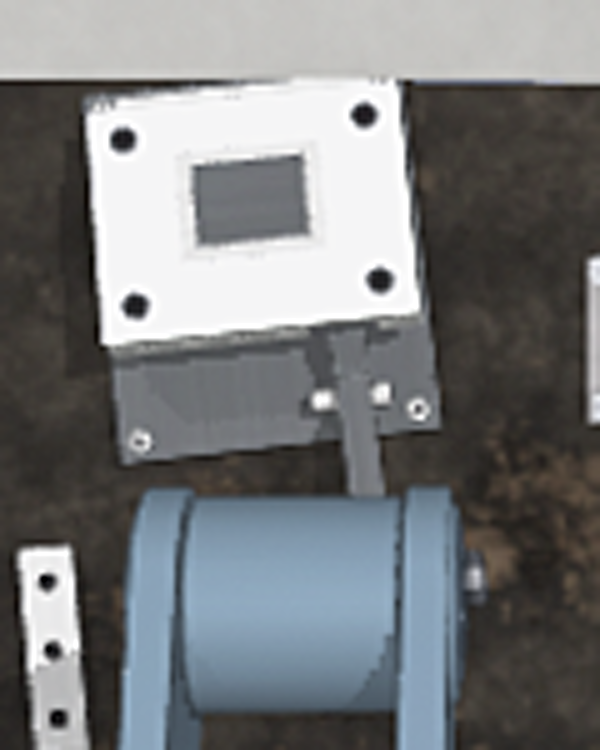

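Emit:
drive_tool --deltas '[[[-0.012,0.035,-0.01],-0.01],[[-0.012,0.04,-0.01],-0.01],[[-0.012,0.04,-0.01],-0.01],[[-0.012,0.04,-0.01],-0.01],[[-0.01,0.03,-0.01],0],[[0,0,-0.02],0],[[0,0,0],0]]'

```text
time_s: 18.4
eef_pos: [0.3865, 0.3035, 0.0912]
eef_rot: [-0.002, -0.046, 0.999, -0.009]
wrist_force: [-0.4, -1.1, -0.6]
opening: 0.702
```

```bash
python3 - <<'E'
from h import *
st()
w=camera("wrist"); cv2.imwrite("pics/w22.png",w["frame"][:,:,::-1]); import pickle; pickle.dump((w,get_obs()),open("w22.pkl","wb"))
E
```

```text
t 18.4 [0.3865 0.3035 0.0912] hx 3.2333 tooly [-0.092  0.996 -0.018] toolz [-0.0027 -0.0179 -0.9998] F [-0.4 -1.1 -0.6] op 0.702 q6 -1.22
```

View pics/w22.png

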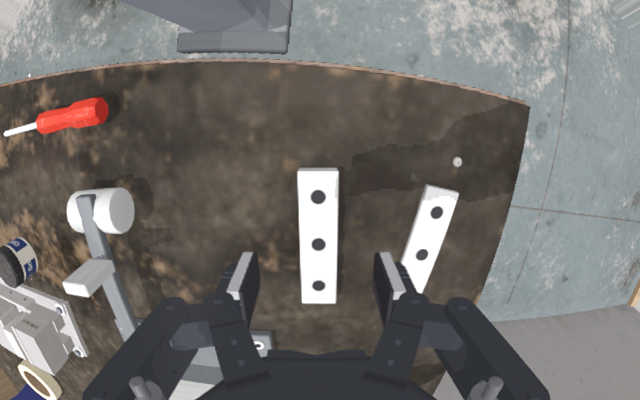

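```bash
python3 - <<'E'
from h import *
import pickle
w,o=pickle.load(open("w22.pkl","rb"))
print([wtoz(w,*p,.012).round(4) for p in [(318,197),(319,244),(319,286)]])
E
```

```text
[array([0.3766, 0.3026, 0.012 ]), array([0.4162, 0.3071, 0.012 ]), array([0.4572, 0.3111, 0.012 ])]
```

Emit:
drive_tool --deltas '[[[0,0.0005,-0.03],0],[[0,0,-0.03],0],[[0,0,-0.015],0],[[0,0,-0.008],0],[[0,0,0],0]]'

```text
time_s: 18.95
eef_pos: [0.3912, 0.3026, 0.0103]
eef_rot: [0.001, -0.043, 0.999, -0.008]
wrist_force: [1.1, 1.1, -0.0]
opening: 0.701
```

Emit:
drive_tool --deltas '[[[-0.005,0.001,-0.006],0],[[0,0,-0.002],0]]'

```text
time_s: 19.15
eef_pos: [0.3875, 0.3037, 0.0037]
eef_rot: [0.003, -0.042, 0.999, -0.007]
wrist_force: [-0.5, -0.4, 0.3]
opening: 0.7
```

Emit:
drive_tool --deltas '[[[0,0,-0.001],0],[[0,0,0],0],[[0,0,0],0],[[0,0,0],0],[[0,0,0],0]]' --gripper 0

```text
time_s: 19.65
eef_pos: [0.3884, 0.3043, 0.0043]
eef_rot: [0.004, -0.043, 0.999, -0.007]
wrist_force: [0.9, 0.0, -2.4]
opening: 0.323
```

```bash
python3 - <<'E'
from h import *
st()
w=camera("wrist"); cv2.imwrite("pics/w23.png",w["frame"][:,:,::-1]); import pickle; pickle.dump((w,get_obs()),open("w23.pkl","wb"))
E
```

```text
t 19.65 [0.3884 0.3043 0.0043] hx 3.227 tooly [-0.085  0.996 -0.014] toolz [ 0.0084 -0.0129 -0.9999] F [ 0.9  0.  -2.4] op 0.323 q6 -1.21
```

View pics/w23.png

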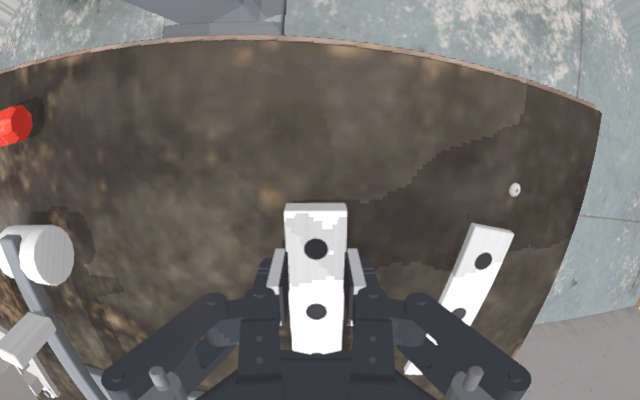

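Emit:
drive_tool --deltas '[[[0,0,0.01],0],[[0,0,0.015],0],[[0,0,0.02],0],[[0,0,0.02],0],[[0,0,0],0]]'

```text
time_s: 20.2
eef_pos: [0.3863, 0.3035, 0.0718]
eef_rot: [0.002, -0.043, 0.999, -0.007]
wrist_force: [0.6, 0.6, -2.9]
opening: 0.329
```

```bash
python3 - <<'E'
from h import *
st()
w=camera("wrist"); cv2.imwrite("pics/w24.png",w["frame"][:,:,::-1]); import pickle; pickle.dump((w,get_obs()),open("w24.pkl","wb"))
c=camera("scene"); crop(c,"s24.png",220,180,370,320,5)
E
```

```text
t 20.2 [0.3863 0.3035 0.0718] hx 3.227 tooly [-0.085  0.996 -0.015] toolz [ 0.0042 -0.0145 -0.9999] F [ 0.6  0.6 -2.9] op 0.329 q6 -1.21
```

View pics/w24.png

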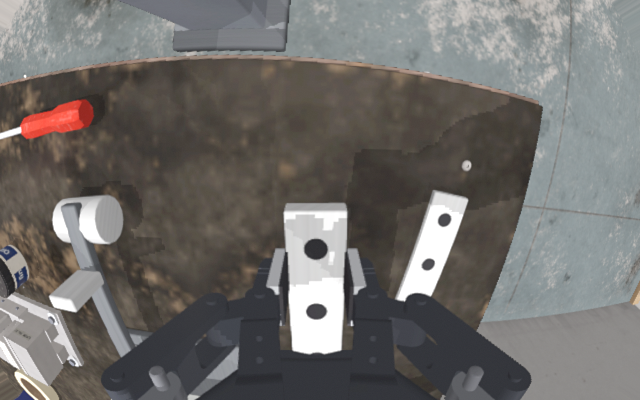

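View pics/s24.png

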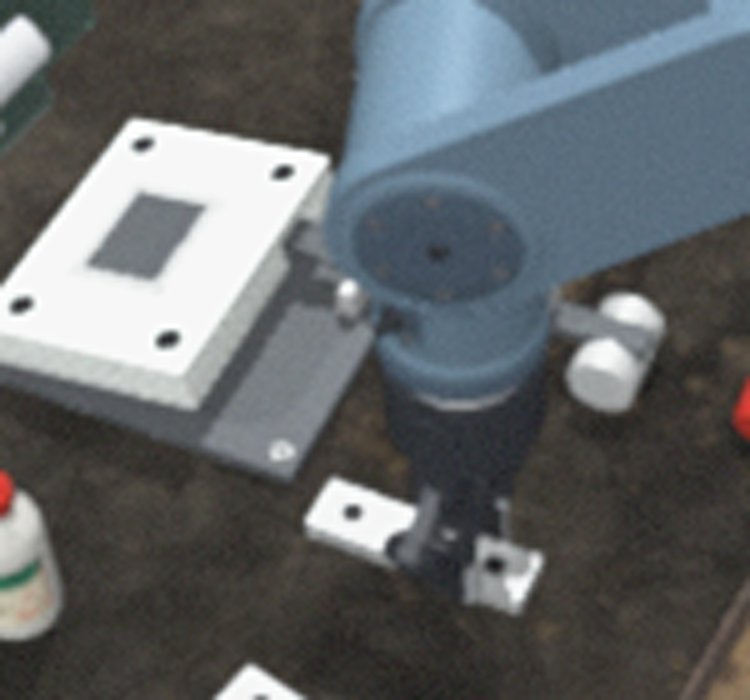

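Emit:
drive_tool --deltas '[[[0.018,-0.024,0],0.03],[[0.019,-0.024,0],0.01],[[0.019,-0.024,0],0],[[0.019,-0.024,-0.005],0],[[0.017,-0.022,-0.01],0],[[0,0,-0.01],0],[[0,0,0],0]]'

```text
time_s: 21.0
eef_pos: [0.4727, 0.179, 0.0351]
eef_rot: [-0.007, -0.065, 0.998, -0.009]
wrist_force: [-0.6, -0.3, -3.3]
opening: 0.328
```

```bash
python3 - <<'E'
from h import *
st()
t=camera("top"); crop(t,"t25.png",210,110,330,260,5)
c=camera("scene"); crop(c,"s25.png",220,180,370,320,5)
E
```

```text
t 21.0 [0.4727 0.179  0.0351] hx 3.2708 tooly [-0.129  0.991 -0.017] toolz [-0.012  -0.0187 -0.9998] F [-0.6 -0.3 -3.3] op 0.328 q6 -1.55
```

View pics/t25.png

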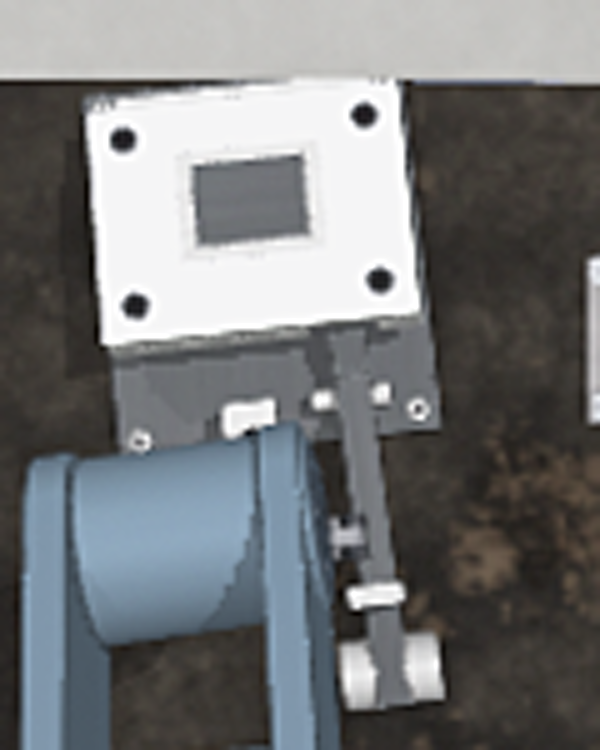

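View pics/s25.png

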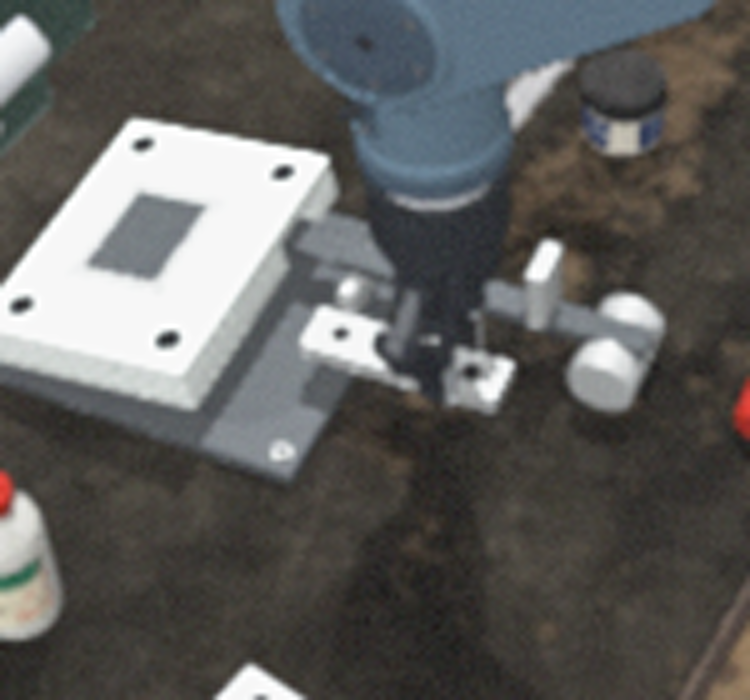

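Emit:
drive_tool --deltas '[[[0,0,-0.008],0],[[0,0,-0.006],0],[[0,0,0],0]]'

```text
time_s: 21.4
eef_pos: [0.4724, 0.1819, 0.0218]
eef_rot: [-0.005, -0.067, 0.998, -0.009]
wrist_force: [0.2, 0.3, -2.5]
opening: 0.327
```

```bash
python3 - <<'E'
from h import *
st()
c=camera("scene"); crop(c,"s26.png",250,200,330,280,8)
E
```

```text
t 21.4 [0.4724 0.1819 0.0218] hx 3.2755 tooly [-0.134  0.991 -0.017] toolz [-0.0091 -0.0181 -0.9998] F [ 0.2  0.3 -2.5] op 0.327 q6 -1.55
```

View pics/s26.png

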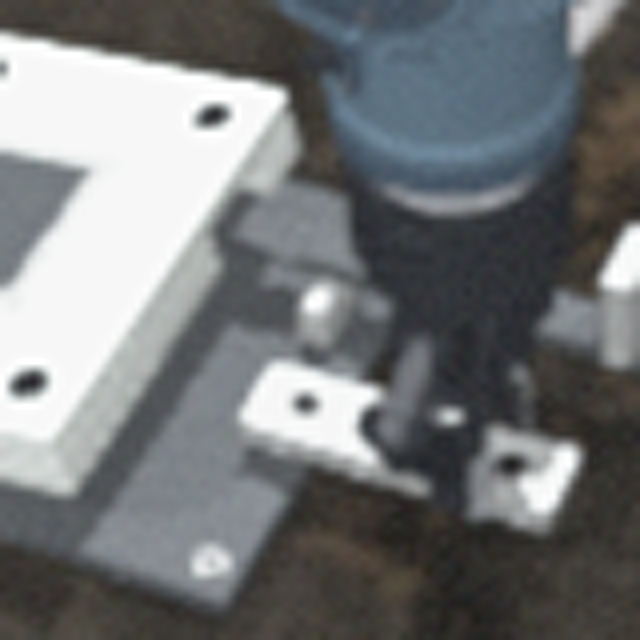

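Emit:
drive_tool --deltas '[[[0,0,-0.003],0],[[0,0,-0.002],0]]'

```text
time_s: 21.65
eef_pos: [0.4728, 0.1825, 0.0174]
eef_rot: [-0.004, -0.067, 0.998, -0.009]
wrist_force: [-0.5, 0.5, -2.4]
opening: 0.328
```

Emit:
drive_tool --deltas '[[[0.01,0.001,-0.001],0],[[0.01,0.001,0],0],[[0.008,0.001,0],0]]'

```text
time_s: 21.95
eef_pos: [0.5023, 0.1858, 0.0163]
eef_rot: [-0.004, -0.068, 0.998, -0.009]
wrist_force: [-0.6, -0.5, -2.9]
opening: 0.327
```

```bash
python3 - <<'E'
from h import *
st()
c=camera("scene"); crop(c,"s27.png",240,200,320,280,8)
E
```

```text
t 21.95 [0.5023 0.1858 0.0163] hx 3.2769 tooly [-0.135  0.991 -0.017] toolz [-0.0078 -0.0179 -0.9998] F [-0.6 -0.5 -2.9] op 0.327 q6 -1.55
```

View pics/s27.png

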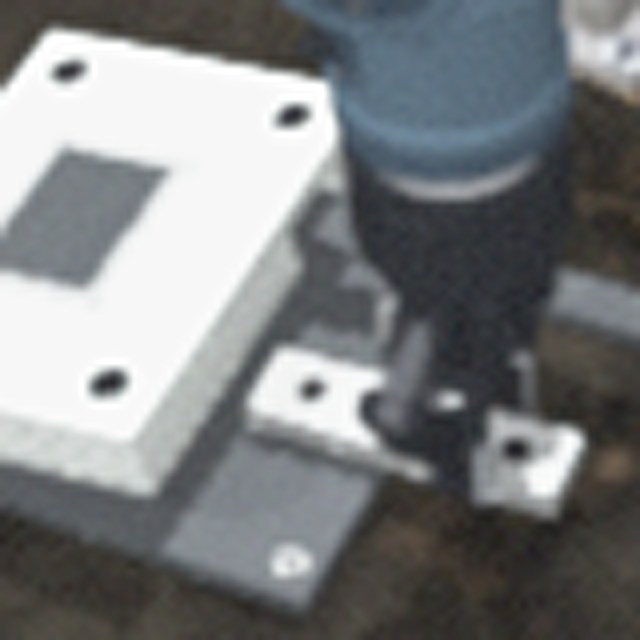

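Emit:
drive_tool --deltas '[[[0.006,0.0008,0],0],[[0.006,0.0008,-0.0005],0]]'

```text
time_s: 22.2
eef_pos: [0.5173, 0.1875, 0.0162]
eef_rot: [-0.003, -0.067, 0.998, -0.009]
wrist_force: [-0.8, -0.1, -2.9]
opening: 0.328
```

Emit:
drive_tool --deltas '[[[0.006,0.0008,0],0],[[0.006,0.0008,-0.0005],0]]'

```text
time_s: 22.4
eef_pos: [0.5303, 0.1892, 0.0156]
eef_rot: [-0.003, -0.067, 0.998, -0.009]
wrist_force: [-0.7, -0.3, -3.0]
opening: 0.327
```

```bash
python3 - <<'E'
from h import *
st()
c=camera("scene"); crop(c,"s28.png",240,200,320,280,8)
c=camera("top"); crop(c,"t28.png",220,150,300,230,8)
E
```

```text
t 22.4 [0.5303 0.1892 0.0156] hx 3.2762 tooly [-0.134  0.991 -0.017] toolz [-0.0057 -0.0176 -0.9998] F [-0.7 -0.3 -3. ] op 0.327 q6 -1.55
```

View pics/s28.png

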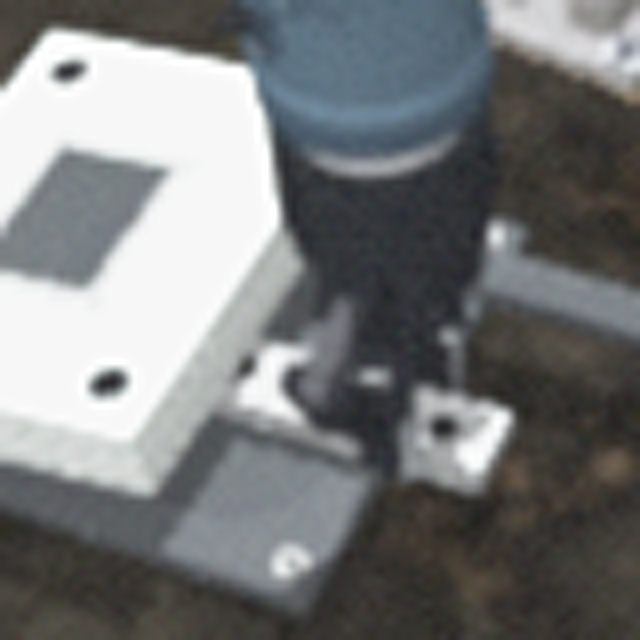

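View pics/t28.png

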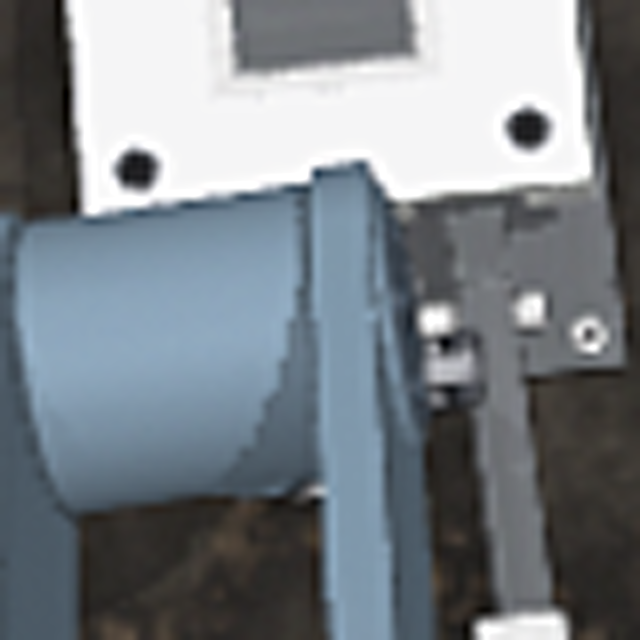

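Emit:
drive_tool --deltas '[[[0.004,0.0005,0],0],[[0.003,0.0005,-0.0005],0]]'

```text
time_s: 22.7
eef_pos: [0.5376, 0.1902, 0.0151]
eef_rot: [-0.004, -0.067, 0.998, -0.009]
wrist_force: [0.0, -0.6, -0.5]
opening: 0.33
```

Emit:
drive_tool --deltas '[[[0,0,-0.002],0],[[0,0,-0.001],0]]'

```text
time_s: 22.9
eef_pos: [0.5382, 0.1903, 0.0141]
eef_rot: [-0.003, -0.067, 0.998, -0.009]
wrist_force: [-7.3, -1.8, 12.0]
opening: 0.328
```

Emit:
drive_tool --deltas '[[[0,0,0],0],[[0,0,0],0],[[0,0,0],0],[[0,0,0.005],0],[[0,0,0.02],0],[[-0.01,0,0.04],0],[[-0.02,0,0.05],0],[[-0.02,0,0.04],0]]' --gripper 0.5

```text
time_s: 23.7
eef_pos: [0.4858, 0.1892, 0.1661]
eef_rot: [-0.008, -0.067, 0.998, -0.009]
wrist_force: [-0.3, 0.0, 0.3]
opening: 0.5
```

```bash
python3 - <<'E'
from h import *
st()
c=camera("scene"); crop(c,"s29.png",210,180,370,300,5)
w=camera("wrist"); cv2.imwrite("pics/w29.png",w["frame"][:,:,::-1]); import pickle; pickle.dump((w,get_obs()),open("w29.pkl","wb"))
E
```

```text
t 23.7 [0.4858 0.1892 0.1661] hx 3.2751 tooly [-0.133  0.991 -0.017] toolz [-0.0146 -0.0192 -0.9997] F [-0.3  0.   0.3] op 0.5 q6 -1.54
```

View pics/s29.png

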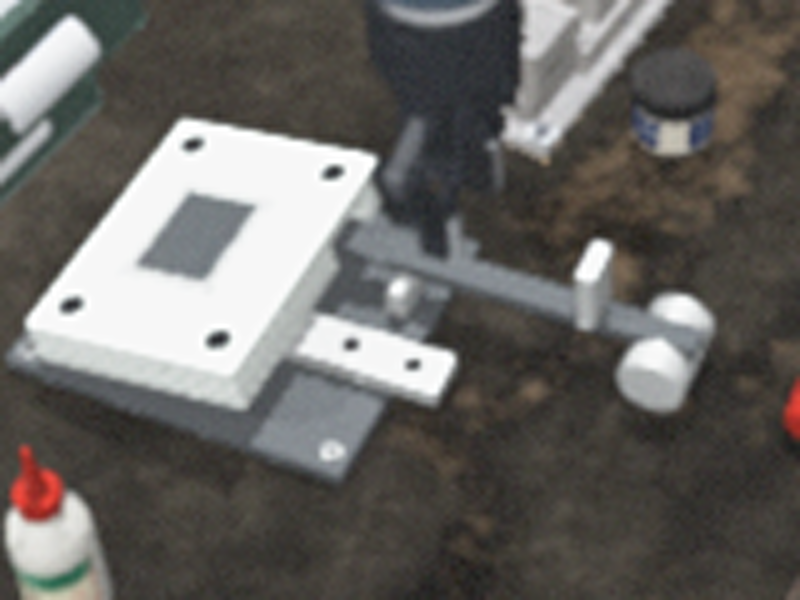

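View pics/w29.png

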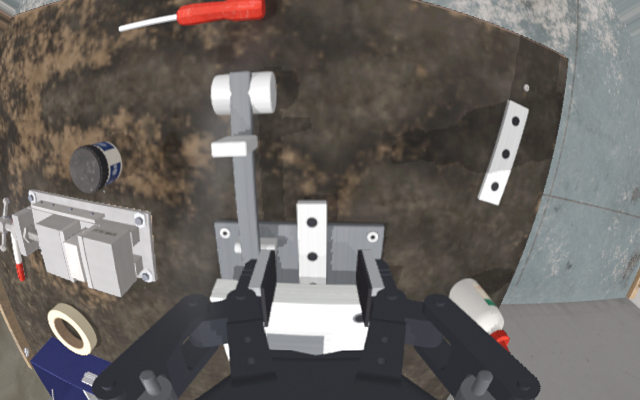

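```bash
python3 - <<'E'
from h import *
import pickle
w,o=pickle.load(open("w29.pkl","rb"))
C=np.array([.665,.189]);h=.126;X=np.array([np.cos(h),np.sin(h)]);Y=np.array([-X[1],X[0]])
for n,p,z in [("outer",(312,222),.022),("mid",(312,256),.022),("outer end",(312,201),.022),("scrR",(225,233),.01),("scrL",(373,237),.01),("tab",(230,148),.082),("roller ctr-ish",(244,93),.04)]:
    q=wtoz(w,*p,z)[:2]; print(n,q.round(4),"stand",((q-C)@X).round(4),((q-C)@Y).round(4))
E
```

```text
outer [0.5271 0.189 ] stand -0.1368 0.0173
mid [0.5668 0.1942] stand -0.0968 0.0175
outer end [0.5044 0.186 ] stand -0.1597 0.0172
scrR [0.5602 0.0937] stand -0.116 -0.0814
scrL [0.5407 0.2584] stand -0.1146 0.0844
tab [0.4494 0.1151] stand -0.2232 -0.0462
roller ctr-ish [0.4056 0.1118] stand -0.2671 -0.044
```

Emit:
drive_tool --deltas '[[[-0.012,-0.025,-0.02],0],[[-0.012,-0.025,-0.02],0],[[-0.009,-0.024,-0.02],0],[[0,0,-0.02],0],[[0,0,-0.01],0],[[0,0,0],0]]' --gripper 0.75

```text
time_s: 24.4
eef_pos: [0.4555, 0.1145, 0.0811]
eef_rot: [0.001, -0.068, 0.998, -0.008]
wrist_force: [0.2, -0.4, 0.7]
opening: 0.752
```

```bash
python3 - <<'E'
from h import *
st()
w=camera("wrist"); cv2.imwrite("pics/w30.png",w["frame"][:,:,::-1])
E
```

```text
t 24.4 [0.4555 0.1145 0.0811] hx 3.2779 tooly [-0.136  0.991 -0.017] toolz [ 0.004  -0.0165 -0.9999] F [ 0.2 -0.4  0.7] op 0.752 q6 -1.69
```

View pics/w30.png

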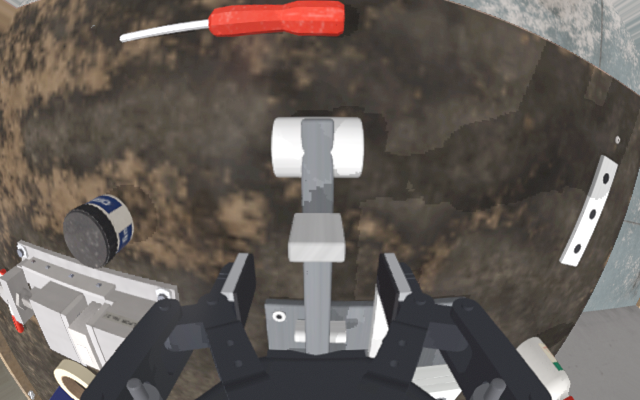

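Emit:
drive_tool --deltas '[[[-0.002,0,-0.012],0],[[-0.002,0,-0.012],0],[[-0.002,0,-0.006],0],[[0,0,-0.002],0]]'

```text
time_s: 24.85
eef_pos: [0.4517, 0.1159, 0.0493]
eef_rot: [0.004, -0.069, 0.998, -0.008]
wrist_force: [-0.5, -0.2, 0.1]
opening: 0.751
```

Emit:
drive_tool --deltas '[[[0,0,0],0],[[0,0,0],0],[[0,0,0],0],[[0,0,0],0],[[0,0,0],0],[[0,0,0],0]]' --gripper 0

```text
time_s: 25.45
eef_pos: [0.4517, 0.1159, 0.0493]
eef_rot: [0.004, -0.069, 0.998, -0.008]
wrist_force: [0.5, -1.1, -2.0]
opening: 0.342
```

```bash
python3 - <<'E'
from h import *
st()
w=camera("wrist"); cv2.imwrite("pics/w31.png",w["frame"][:,:,::-1])
c=camera("scene"); crop(c,"s31.png",210,180,370,300,5)
E
```

```text
t 25.45 [0.4517 0.1159 0.0493] hx 3.2791 tooly [-0.137  0.99  -0.017] toolz [ 0.0088 -0.0161 -0.9998] F [ 0.5 -1.1 -2. ] op 0.342 q6 -1.69
```

View pics/w31.png

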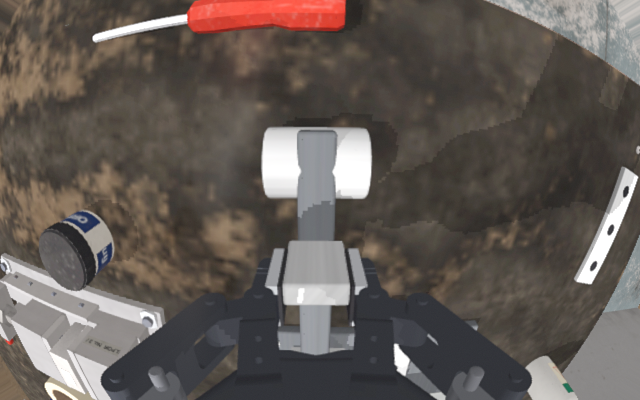

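View pics/s31.png

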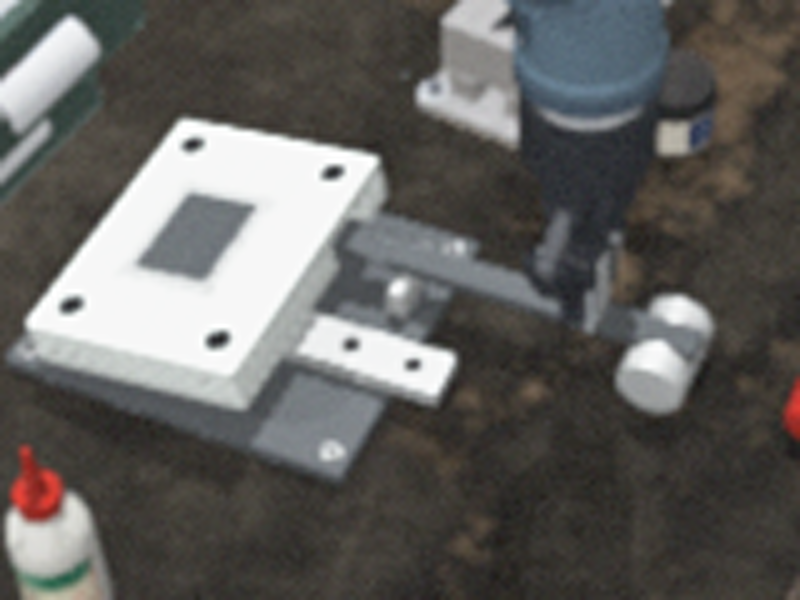

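Emit:
drive_tool --deltas '[[[0.001,0,0.004],0],[[0.002,0.0003,0.004],0],[[0.002,0.0003,0.004],0]]'

```text
time_s: 25.85
eef_pos: [0.4537, 0.1165, 0.0593]
eef_rot: [0.0, -0.069, 0.998, -0.008]
wrist_force: [1.6, -0.5, -11.8]
opening: 0.337
```

```bash
python3 - <<'E'
from h import *
st()
c=camera("scene"); crop(c,"s32.png",210,180,370,300,5)
E
```

```text
t 25.85 [0.4537 0.1165 0.0593] hx 3.2793 tooly [-0.137  0.99  -0.016] toolz [ 0.0019 -0.0162 -0.9999] F [  1.6  -0.5 -11.8] op 0.337 q6 -1.69
```

View pics/s32.png

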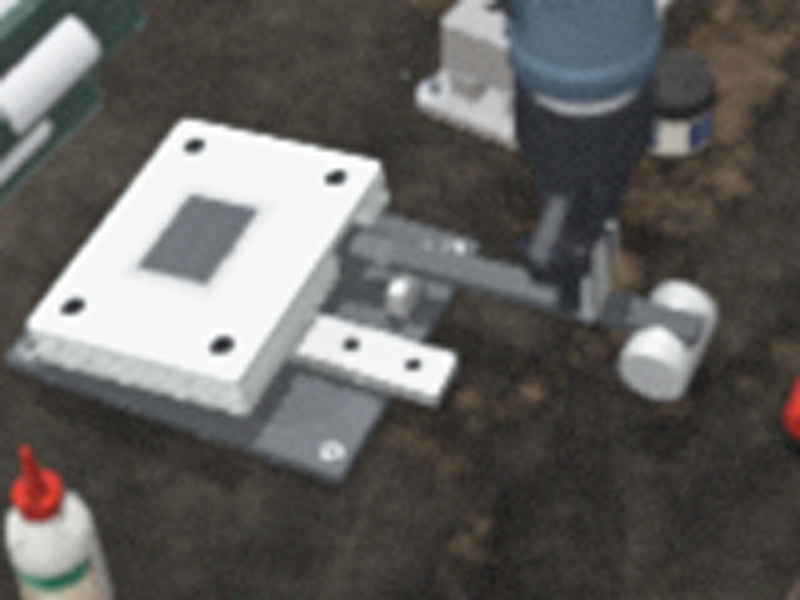

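Emit:
drive_tool --deltas '[[[0.002,0.0003,0.004],0],[[0.001,0.0002,0.004],0]]'

```text
time_s: 26.1
eef_pos: [0.4554, 0.117, 0.067]
eef_rot: [-0.002, -0.069, 0.998, -0.008]
wrist_force: [2.5, 0.3, -13.5]
opening: 0.339
```

```bash
python3 - <<'E'
from h import *
st()
c=camera("scene"); crop(c,"s33.png",210,180,370,300,5)
E
```

```text
t 26.1 [0.4554 0.117  0.067 ] hx 3.2796 tooly [-0.138  0.99  -0.016] toolz [-0.0019 -0.0163 -0.9999] F [  2.5   0.3 -13.5] op 0.339 q6 -1.69
```

View pics/s33.png

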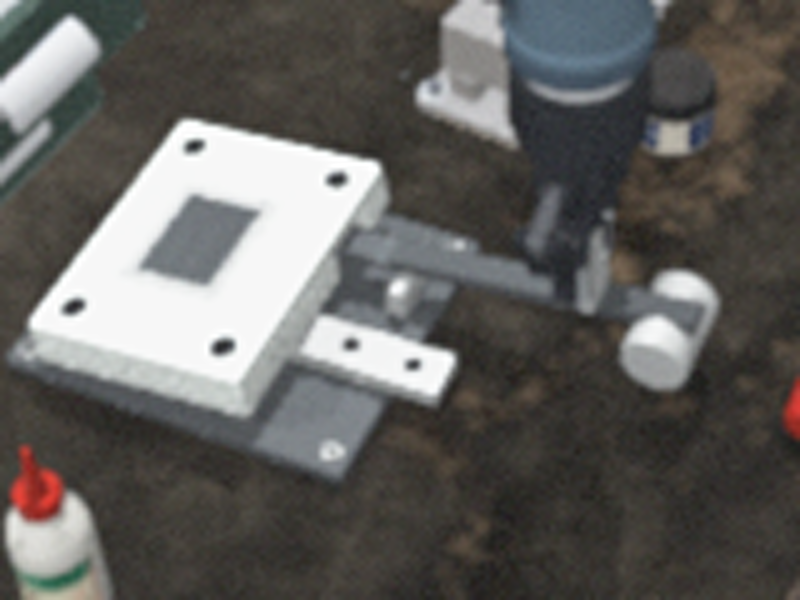

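Emit:
drive_tool --deltas '[[[-0.004,-0.0005,-0.001],0],[[-0.005,-0.0007,0],0]]'

```text
time_s: 26.35
eef_pos: [0.447, 0.116, 0.0668]
eef_rot: [-0.0, -0.069, 0.998, -0.008]
wrist_force: [0.9, 0.6, -10.3]
opening: 0.338
```

Emit:
drive_tool --deltas '[[[-0.006,-0.0008,0],0],[[-0.006,-0.0008,0],0]]'

```text
time_s: 26.55
eef_pos: [0.4346, 0.1144, 0.0673]
eef_rot: [0.0, -0.069, 0.998, -0.008]
wrist_force: [0.3, 0.5, -9.2]
opening: 0.343
```

```bash
python3 - <<'E'
from h import *
st()
c=camera("scene"); crop(c,"s34.png",210,180,370,300,5)
E
```

```text
t 26.55 [0.4346 0.1144 0.0673] hx 3.2805 tooly [-0.138  0.99  -0.016] toolz [ 0.0019 -0.0161 -0.9999] F [ 0.3  0.5 -9.2] op 0.343 q6 -1.69
```

View pics/s34.png

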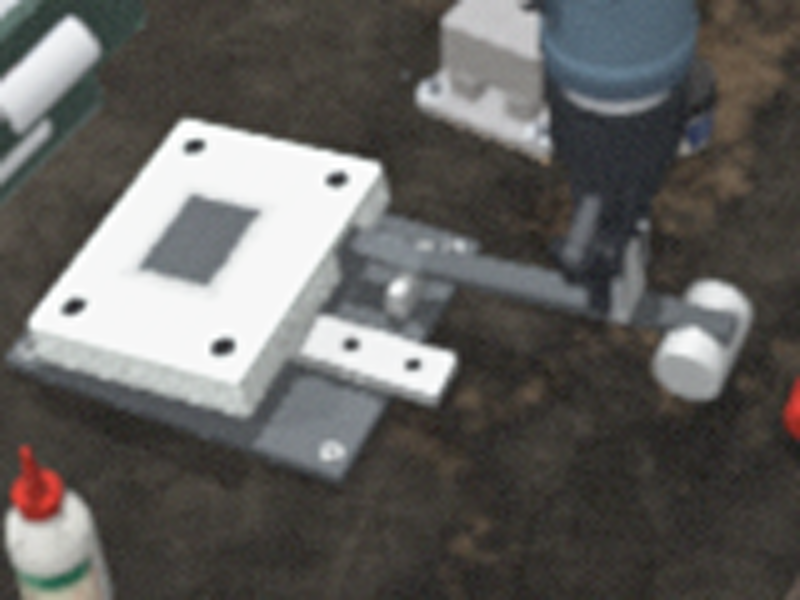

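Sliding freely, bar weight only. Keep drawing back, rising slightly once clear.

Emit:
drive_tool --deltas '[[[-0.008,-0.001,0],0],[[-0.01,-0.0013,0],0],[[-0.012,-0.0015,0.002],0],[[-0.02,-0.0025,0.01],0],[[-0.02,-0.0025,0.01],0],[[0,0,0],0]]'

```text
time_s: 27.2
eef_pos: [0.3571, 0.1051, 0.0894]
eef_rot: [-0.001, -0.07, 0.998, -0.008]
wrist_force: [0.2, 0.3, -9.5]
opening: 0.343
```

```bash
python3 - <<'E'
from h import *
st()
c=camera("scene"); crop(c,"s35.png",210,150,400,300,4)
t=camera("top"); crop(t,"t35.png",160,110,420,300,3)
w=camera("wrist"); cv2.imwrite("pics/w35.png",w["frame"][:,:,::-1])
E
```

```text
t 27.2 [0.3571 0.1051 0.0894] hx 3.2811 tooly [-0.139  0.99  -0.016] toolz [-4.000e-04 -1.620e-02 -9.999e-01] F [ 0.2  0.3 -9.5] op 0.343 q6 -1.72
```

View pics/s35.png

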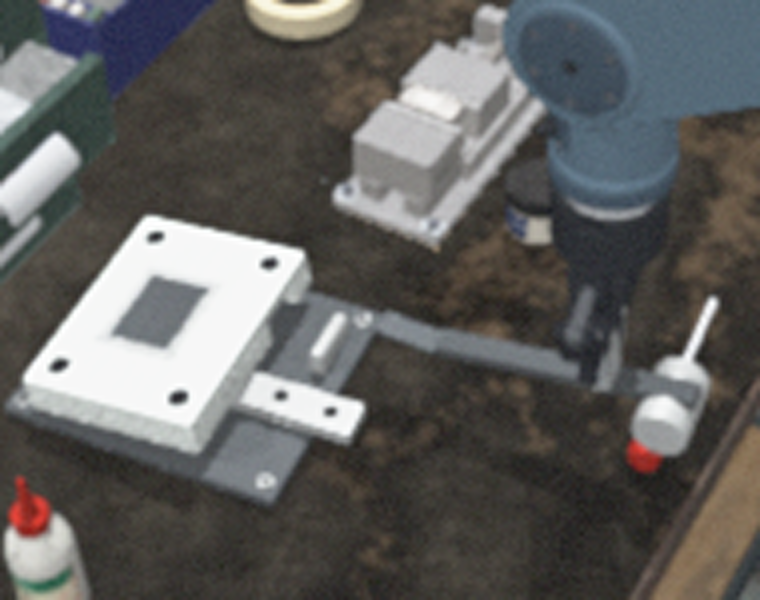

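View pics/w35.png

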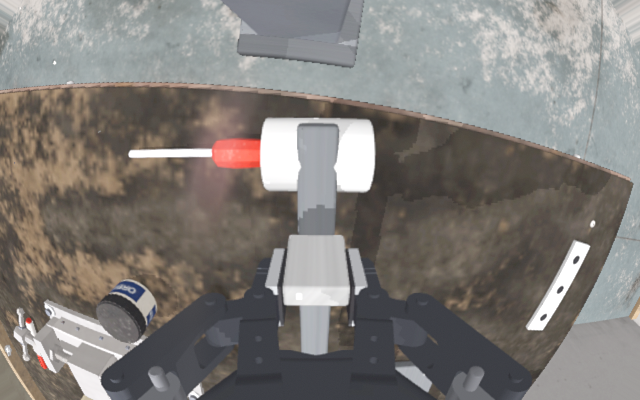

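Emit:
drive_tool --deltas '[[[0,0,0.04],0],[[0,-0.01,0.045],0],[[0.006,-0.03,0.02],-0.13],[[0.007,-0.032,0],-0.14],[[0.007,-0.032,0],-0.14],[[0.007,-0.032,0],-0.14],[[0.007,-0.032,0],-0.14],[[0.007,-0.032,0],-0.14],[[0.007,-0.032,0],-0.14],[[0.007,-0.032,0],-0.14]]'

```text
time_s: 28.35
eef_pos: [0.418, -0.1679, 0.1969]
eef_rot: [-0.002, 0.483, 0.876, -0.006]
wrist_force: [0.7, 0.4, -8.4]
opening: 0.34
```

```bash
python3 - <<'E'
from h import *
st()
E
```

```text
t 28.35 [ 0.418  -0.1679  0.1969] hx 2.1344 tooly [ 0.845  0.534 -0.012] toolz [-0.0091 -0.0082 -0.9999] F [ 0.7  0.4 -8.4] op 0.34 q6 -1.2
```

Emit:
drive_tool --deltas '[[[0.005,-0.008,-0.03],-0.08],[[0,0,-0.04],0],[[0,0,-0.035],0],[[0,0,-0.02],0],[[0,0,0],0]]'

```text
time_s: 28.85
eef_pos: [0.4266, -0.1851, 0.0676]
eef_rot: [0.001, 0.524, 0.852, -0.007]
wrist_force: [-0.5, 0.6, -8.7]
opening: 0.34
```

```bash
python3 - <<'E'
from h import *
st()
c=camera("scene"); crop(c,"s36.png",280,120,440,240,5)
E
```

```text
t 28.85 [ 0.4266 -0.1851  0.0676] hx 2.0389 tooly [ 0.892  0.451 -0.011] toolz [-0.0055 -0.013  -0.9999] F [-0.5  0.6 -8.7] op 0.34 q6 -1.11
```

View pics/s36.png

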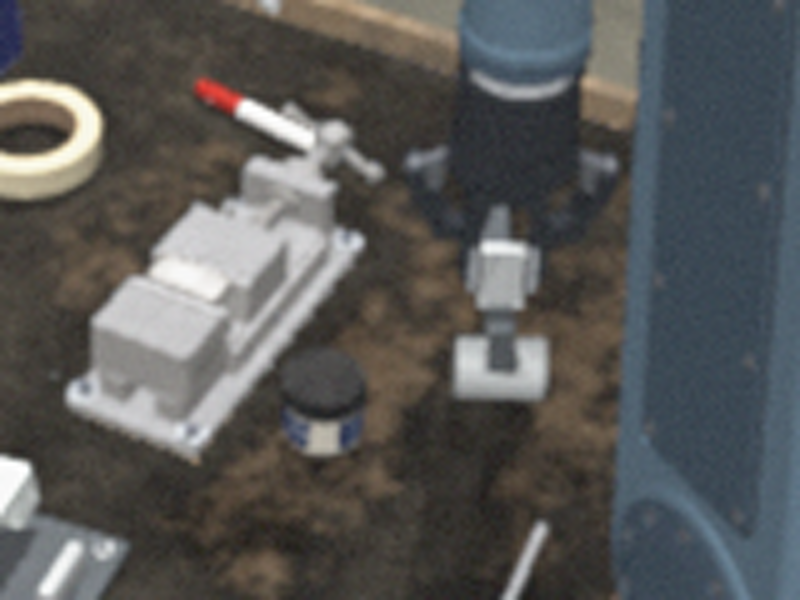

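Emit:
drive_tool --deltas '[[[0,0,-0.012],0],[[0,0,-0.006],0],[[0,0,-0.004],0]]'

```text
time_s: 29.2
eef_pos: [0.4306, -0.1877, 0.0488]
eef_rot: [0.006, 0.524, 0.852, -0.007]
wrist_force: [0.0, -1.7, -10.2]
opening: 0.34
```

Emit:
drive_tool --deltas '[[[0,0,-0.004],0]]'

```text
time_s: 29.3
eef_pos: [0.4311, -0.188, 0.0451]
eef_rot: [0.006, 0.523, 0.852, -0.008]
wrist_force: [-0.1, 1.0, -10.2]
opening: 0.336
```

Emit:
drive_tool --deltas '[[[0,0,-0.003],0]]'

```text
time_s: 29.4
eef_pos: [0.4322, -0.1893, 0.0434]
eef_rot: [0.008, 0.523, 0.852, -0.008]
wrist_force: [-2.4, -4.7, 7.0]
opening: 0.336
```

Emit:
drive_tool --deltas '[[[0,0,-0.002],0],[[0,0,-0.001],0]]'

```text
time_s: 29.6
eef_pos: [0.4333, -0.1904, 0.0424]
eef_rot: [0.009, 0.523, 0.852, -0.008]
wrist_force: [-3.5, 0.6, 3.6]
opening: 0.344
```

Emit:
drive_tool --deltas '[[[0,0,0],0],[[0,0,0],0],[[0,0,0],0],[[0,0,0],0],[[0,0,0],0],[[0,0,0.02],0],[[0,0,0.04],0],[[0,0,0.05],0],[[0,0,0.05],0],[[0,0,0],0]]' --gripper 0.9

```text
time_s: 30.6
eef_pos: [0.4338, -0.19, 0.2084]
eef_rot: [0.01, 0.523, 0.852, -0.008]
wrist_force: [0.3, -1.2, -0.3]
opening: 0.903
```

```bash
python3 - <<'E'
from h import *
st()
c=camera("scene"); crop(c,"s37.png",190,120,440,320,3)
w=camera("wrist"); cv2.imwrite("pics/w37.png",w["frame"][:,:,::-1])
t=camera("top"); crop(t,"t37.png",210,110,330,230,5)
E
```

```text
t 30.6 [ 0.4338 -0.19    0.2084] hx 2.0398 tooly [ 0.892  0.452 -0.003] toolz [ 0.009  -0.024  -0.9997] F [ 0.3 -1.2 -0.3] op 0.903 q6 -1.12
```

View pics/s37.png

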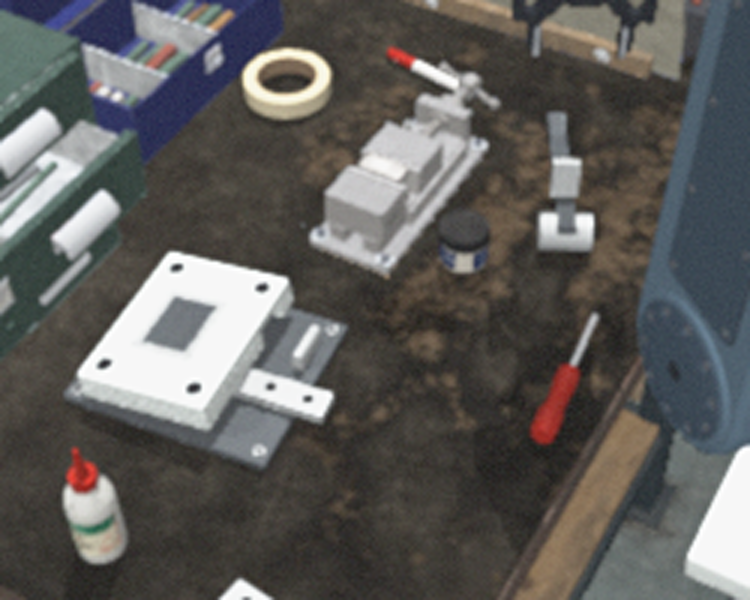

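View pics/w37.png

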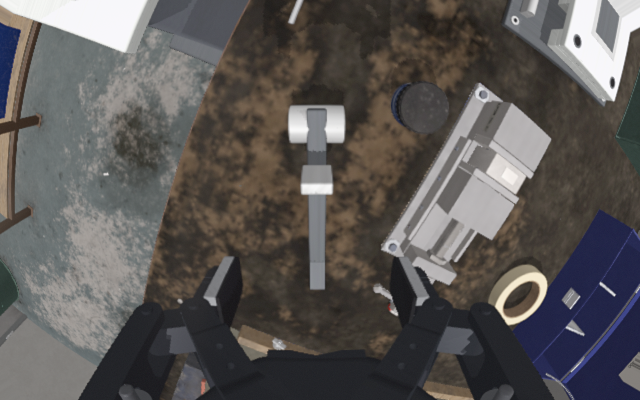

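View pics/t37.png

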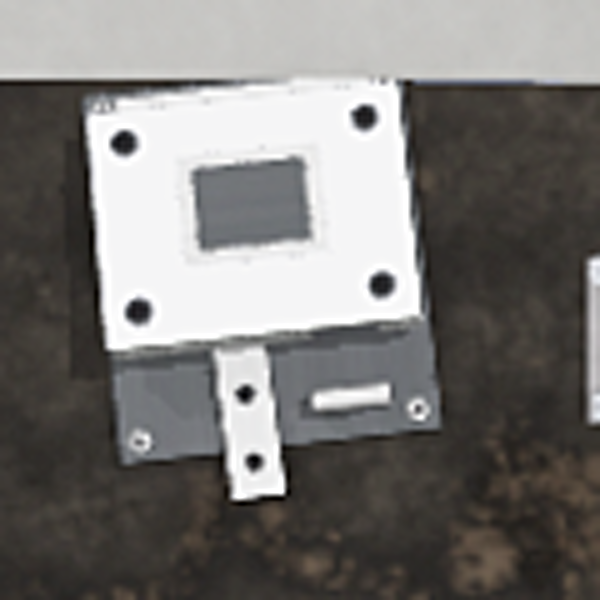

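```bash
python3 - <<'E'
from h import *
print(abs(get_obs()["dq"]).max()); print(hand_in())
E
```

```text
0.029447816192373997
the job is handed in; nothing more can be done
None
```

I levered the plate up over the rib and slid the thick parallel under its front edge. Then I drew the bar out and stood it back on the bench. I handed the job in at about 31 s of the 72 s allowed; it reports no verdict.

- **Bar:** I gripped it across the tab's 30 mm width. The tool only points down, so I tilted the bar in the grip by pressing its roller on the bench with the toe hanging over the bench's front edge. By the time I touched the toe down before the stand, it had slipped back to about 26 degrees. I raised it to about 31 degrees by pushing the toe against the front of the stand base and the rib. The bar then levered the plate up and held it by its own weight while released.
- **Thick parallel:** Measured from the wrist picture, it is about 30 mm under the front edge and 17 mm from its middle.
- **Last pictures:** The plate lies tipped on the parallel and in place on the stand. The bar stands upright near where it started, clear of the stand. The jar and the bottle look unmoved, and the gripper is raised clear of everything. The thin parallel was last seen whole, in its place, just before I set the bar down.
- **Not checked or not in full agreement:**
  - I could not measure the final plate tilt or the contact forces directly. From the geometry I expect a tilt of about 0.11 rad.
  - The cameras disagreed by 3 to 7 mm, so I checked positions against the touches on the stand base and the rib.
  - The arm had a small residual joint speed of 0.03 rad/s when I handed in.

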